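# Pack the class timers into the foam carrier and wind the hold-down bar shut

### The job

Put the kitchen timers away in their carrier: wind the handwheel until the hold-down bar is fully back against its rear stop, press every timer on the worktop upright and fully home into a foam cutout of its own, then wind the bar forward over them until it meets its front stop. Leave the other things on the worktop where they are.

Things in the scene. Friction and masses are not known exactly. Their poses are not given: they have to be found in the camera images.
- carrier: Timer carrier, fixed: wooden base 175 x 314 x 16 mm, grey foam insert 100 x 250 mm (top 30 mm above the worktop) with three round cutouts in a row, hold-down bar on two end rails, handwheel beyond its right end. Origin on the worktop under the middle cutout; at yaw 0, x points away from the robot (the bar's back), y left along the row, z up. Its position and yaw vary.
- cutout0 (a point): The left foam cutout, round: 72 mm wide, 14 mm deep, floor 16 mm above the worktop, next one 82 mm away. Four springy ribs narrow it to 61 mm: a timer set in lightly stops up to 11 mm proud; push it home with about 8 N (up to 20 N if off-centre). This point: on its axis, 43 mm above the worktop, where a timer's centre lies when fully home. Axes as the carrier's.
- cutout1 (a point): The middle foam cutout, round: 72 mm wide, 14 mm deep, floor 16 mm above the worktop, next one 82 mm away. Four springy ribs narrow it to 61 mm: a timer set in lightly stops up to 11 mm proud; push it home with about 8 N (up to 20 N if off-centre). This point: on its axis, 43 mm above the worktop, where a timer's centre lies when fully home. Axes as the carrier's.
- cutout2 (a point): The right foam cutout, round: 72 mm wide, 14 mm deep, floor 16 mm above the worktop, next one 82 mm away. Four springy ribs narrow it to 61 mm: a timer set in lightly stops up to 11 mm proud; push it home with about 8 N (up to 20 N if off-centre). This point: on its axis, 43 mm above the worktop, where a timer's centre lies when fully home. Axes as the carrier's.
- timer_a_mid (a point): Twist timer, one of up to three alike (may be absent), 54 mm high, 0.11 to 0.18 kg: pale base 64 mm in diameter, 24 mm high, straight-sided (grip its upper part); above it a tapering red dial that does not turn here, and on top a knob 27 mm wide, 44 to 54 mm up. This point: on its axis, 27 mm above its underside, z up. Fully home, 14 mm are in the foam (10 mm of the base stay above it) and its top is 70 mm above the worktop.
- timer_a: The same timer as timer_a_mid; origin at the centre of its underside.
- timer_b_mid (a point): Twist timer, one of up to three alike (may be absent), 54 mm high, 0.11 to 0.18 kg: pale base 64 mm in diameter, 24 mm high, straight-sided (grip its upper part); above it a tapering red dial that does not turn here, and on top a knob 27 mm wide, 44 to 54 mm up. This point: on its axis, 27 mm above its underside, z up. Fully home, 14 mm are in the foam (10 mm of the base stay above it) and its top is 70 mm above the worktop.
- timer_b: The same timer as timer_b_mid; origin at the centre of its underside.
- timer_c_mid (a point): Twist timer, one of up to three alike (may be absent), 54 mm high, 0.11 to 0.18 kg: pale base 64 mm in diameter, 24 mm high, straight-sided (grip its upper part); above it a tapering red dial that does not turn here, and on top a knob 27 mm wide, 44 to 54 mm up. This point: on its axis, 27 mm above its underside, z up. Fully home, 14 mm are in the foam (10 mm of the base stay above it) and its top is 70 mm above the worktop.
- timer_c: The same timer as timer_c_mid; origin at the centre of its underside.
- bar (a joint): Travel of the hold-down bar in m: 0 = fully back at its rear stop blocks (cutouts free), 0.085 = fully forward at its front stop blocks, across the timers' knobs. Moved only by the handwheel. Bar 26 mm wide, 304 mm along the carrier's y, underside 74 mm and top 84 mm above the worktop: 4 mm clear of a timer fully home; one not home blocks it. Starts part-way forward, over the cutouts.
- bar_middle (a point): Middle of the bar's top, 84 mm above the worktop; it is at x = 0.085 m minus the bar's travel in the carrier's frame.
- wheel (a joint): Handwheel angle in rad, 0 to 17.6 (2.8 turns), coupled to the bar: 4.83 mm of bar per rad. Grows as the wheel turns clockwise seen from above (bar comes forward); anticlockwise winds the bar back to 0. At 0 the crank handle lies from the hub towards the carrier's +x. Turns lightly (0.06 N m) and stays where it is left; at both ends the bar meets its stop.
- wheel_hub (a point): Centre of the top of the handwheel's hub, 74 mm above the worktop, at (-0.005, -0.213) m in the carrier's frame. The wheel lies level: a black rim 92 mm in outer diameter, 58 to 70 mm above the worktop, on an upright axis.
- crank_grip (a point): Black crank handle standing up from the rim, 40 mm from the wheel's axis: a round sleeve 22 mm in diameter, spinning freely on its pin, from 72 to 114 mm above the worktop. This point: on its axis, 96 mm above the worktop; goes round with the wheel. Can be gripped from above and led round in a circle with the gripper's heading unchanged.
- jug_mid (a point): Bystander: clear measuring jug, 120 x 169 x 135 mm. This point is 67 mm above its underside's origin.
- shaker_mid (a point): Bystander: pepper shaker, 44 mm in diameter, 90 mm high. This point is half-way up.
- jar_mid (a point): Bystander: spice jar with dark lid, 41 mm in diameter, 105 mm high. This point is half-way up.
- garlic_mid (a point): Bystander: head of garlic, 57 mm wide and 58 mm high. This point is half-way up.
Mind the look-alikes: they are no part of the job. Leave any orange or turquoise look-alike of the timer_a alone.

How it is judged:
By the outcome, as a careful person would: the job done as asked, in the order asked, and still so for the second after the job is handed in, with the robot touching nothing.
Of timer_a, timer_b, timer_c only 2 to 3 are there at a start; the rules pass over those that are not, and their reading is None.
At some moment in a run one of timer_a, timer_b, timer_c may be knocked a few centimetres aside while the robot is not near it.
Once in a run the grip may slacken for a moment while it holds something.
It also fails if it takes over 208 s, if anything falls off the work surface, if the arm or the gripper's body presses on something with over 40 N, if the wrist force passes 120 N, or if a joint passes its speed limit or range.

### The arm

A 6-joint arm with a two-finger parallel gripper is mounted at the origin on a cart in front of the work surface, level with it; the furniture and walls round the work are solid. World frame = base frame: x ahead of the robot, y to its left, z up, the work surface at z = 0. Lengths are in m, angles in rad, forces in N, time in s.
With the tool pointing down it reaches from about 0.35 to 0.975 m from the base axis. Payload 4.9 kg.
Tool frame: the origin (TCP) lies at the very end of the fingers, on their centre line; the grasp point (between the pads) lies 19 mm behind it (manip.tcp_to_grasp is the distance from the TCP to the grasp point, in m); z points along the fingers, y is the direction in which the jaws open and shut (so a half turn about z gives the same grasp; the last joint's range is limited). The gripper opens to 85 mm and grips with 20 to 120 N. Pads are 22 mm wide; open, the fingers measure 114 mm over their backs; the gripper's body (76 mm by 85 mm) begins 54 mm behind the grasp point. The pads swing forward as they close: fully open they stand 13 mm farther back than shut.
Start: joints at [-1.361, 0.053, 1.613, -0, 1.476, -0.119], TCP at [0.202, -0.592, 0.231] pointing down, gripper open.
Joint ranges: [-3.01, 3.01], [-1.01, 2.22], [0.06, 2.58], [-1.02, 4.17], [0.09, 2.62], [-3.14, 3.14]. Speed limits (rad/s): [2.57, 2.57, 3.14, 3.14, 3.14, 3.14].

### API

Orientations are given as a unit quaternion [w, x, y, z].
In Python, from plant import sensors, cams, job, finder, manip gives the robot as it stands.
- The arm moves only by the shell command python3 -m pendant 'ROWS'. ROWS is JSON, a list of rows, each an object of numbers: "wx", "wy", "wz": the turn, a rotation vector about the tool's x, y, z in degrees; "dx", "dy", "dz": the shift along the tool's x, y, z in m; "hand": the gripper's target within -1 to 1 (fully open at 1, half-way at 0, shut at -1). A call has 1 to 20 rows; each row is the pose to reach, as a shift and turn from the pose commanded when the call began, along the tool's axes at that moment; what a row does not reach only later rows make up. A row lasts 1/12 s, in which the tool goes at most 41.7 mm and 7.16 degrees, less where a joint would pass 70% of its speed; a pose out of reach is approached as far as the arm can. A call with a gripper value outside its range is refused whole. The fingers move at their own pace and stop on an object; the grip force is fixed at half the most. Time passes only in rows, so rows that repeat a pose let the fingers close. It gives the time, the measured TCP pose, the force and the opening at its end, in the units of the state.
- sensors.state(): the state, without advancing time (a new reading comes with each control period).
- cams.grab_frame(name): name is "scene" or "top"; returns (picture, depth): 420x560x3 uint8, red, green, blue; 420x560 float32, m along the optical axis (not along the pixel's ray), 0 where there is no reading.
- cams.calibration(name): a dict with "fov_y" (degrees; the focal length in pixels is half the picture's height over the tangent of half this angle, whatever the lens; pixels are square), "cx", "cy" (the principal point, pixels), "k1" (the pictures are not rectified: a ray, as slopes to the right and down, at radius r is drawn at 1 + k1 r^2 times it, then the intrinsics apply), "pose" (4x4, takes a point from camera to world coordinates). Camera axes: x right, y down, z forward; pixel columns grow to the right and rows downward; lengths in m; the calibration is good to about 2 mm. A picture is of the moment at which its call begins. calibration takes no time and is no camera call.
- job.job_done(): hands the job in, once; it reports no verdict.
Trained networks look in the newest picture that a camera, given by its name, has taken for a name from the list of things; names that differ only in an ending like _2 or _b are one class to them, and where a whole thing is asked for, a point or a joint stands for the part that bears it (a point fixed in the world has none). Each returns a list of dicts, best first, with "score" (0 to 1); they miss things now and then, are a little off and sometimes report something else, mostly with a low value. They report only what shows in the picture. A call takes as long as a camera call. They do not tell look-alikes from the thing itself.
- finder.look_for(camera, thing): "position" ([x, y, z] in m, in world coordinates, good to about 4 mm: the middle of the surface that is visible of it).
The state is a dict: "time": time; "joint_pos": joint angles; "joint_vel": joint speeds; "joint_efforts": joint torques, N m; "tool_pos": TCP position; "tool_rot": TCP orientation; "contact_force": force on the tool from outside, world axes, zero at the start; "ft_torque": the same for the moment, N m; "gripper_width": opening from 0.0 (shut) to 1.0 (fully open).
Only numpy, scipy, OpenCV 4.12 (cv2) and the standard library are available. Lean on these libraries where they do the work, as an engineer would, in place of code of your own. Each camera call takes 0.05 s, during which the arm holds its last target. There are 200 camera calls.

## Working session

There is one attempt and no reset: what is moved stays moved. The work goes in short steps, Python scripts to look and compute and a shell command to move; the robot and the scene stay as the last step left them, time stands still between calls to the robot, and variables do not carry over. Pictures are saved under pics/ and viewed, about 12 in all and at most 16, crops included, and the job is handed in when it is done.

```bash
ls; mkdir -p pics; cat > h.py <<'E'
import numpy as np, cv2
from plant import sensors, cams, job, finder, manip
def world(name, uv, depth):
    """pixels (N,2) + depth (N) -> world"""
    c=cams.calibration(name); f=210/np.tan(np.radians(c['fov_y'])/2)
    d=(np.atleast_2d(uv)-[c['cx'],c['cy']])/f
    s=d.copy()
    for _ in range(20): s=d/(1+c['k1']*(s**2).sum(1,keepdims=True))
    z=np.atleast_1d(depth)[:,None]
    P=np.hstack([s*z,z,np.ones_like(z)])
    return (P@np.array(c['pose']).T)[:,:3]
def pix(name,p):
    c=cams.calibration(name); f=210/np.tan(np.radians(c['fov_y'])/2)
    q=np.linalg.inv(c['pose'])@np.append(p,1); s=q[:2]/q[2]
    return s*(1+c['k1']*(s@s))*f+[c['cx'],c['cy']]
def cloud(name):
    im,d=cams.grab_frame(name)
    v,u=np.mgrid[:420,:560]
    W=world(name,np.c_[u.ravel(),v.ravel()],d.ravel()).reshape(420,560,3)
    W[d==0]=np.nan
    return im,W
E
python3 - <<'E'
from h import *
for n in ['scene','top']:
    im,d=cams.grab_frame(n); cv2.imwrite(f'pics/{n}0.png',im[...,::-1])
    print(n,np.round(np.array(cams.calibration(n)['pose'])[:3],3).tolist())
    for t in ['timer_a','carrier','bar_middle','wheel_hub','crank_grip','jug_mid','shaker_mid','jar_mid','garlic_mid']:
        for r in finder.look_for(n,t)[:5]:
            p=np.array(r['position']);print(t,round(r['score'],2),p.round(3),pix(n,p).round())
s=sensors.state();print(s)
E
```

```text
pics
scene [[0.986, -0.097, 0.138, 0.214], [-0.168, -0.508, 0.845, -1.735], [-0.012, -0.856, -0.517, 1.158]]
timer_a 0.9 [ 0.391 -0.377  0.036] [262. 284.]
timer_a 0.69 [0.446 0.328 0.035] [251. 181.]
timer_a 0.58 [0.347 0.411 0.028] [226. 176.]
timer_a 0.45 [0.434 0.576 0.038] [241. 156.]
carrier 0.2 [ 0.462 -0.151  0.096] [272. 229.]
bar_middle 0.65 [0.44  0.036 0.079] [259. 207.]
wheel_hub 0.9 [ 0.44  -0.161  0.069] [266. 237.]
wheel_hub 0.7 [0.446 0.328 0.032] [251. 182.]
wheel_hub 0.62 [ 0.462 -0.149  0.096] [272. 228.]
jug_mid 0.97 [0.668 0.121 0.094] [311. 187.]
jug_mid 0.56 [ 0.665 -0.348  0.066] [342. 262.]
shaker_mid 0.6 [0.446 0.454 0.042] [247. 167.]
shaker_mid 0.32 [ 0.441 -0.161  0.069] [267. 237.]
shaker_mid 0.23 [ 0.392 -0.378  0.038] [262. 283.]
jar_mid 0.66 [ 0.666 -0.347  0.067] [342. 261.]
garlic_mid 0.58 [ 0.433 -0.006  0.028] [259. 224.]
garlic_mid 0.49 [ 0.464 -0.519  0.026] [293. 313.]
garlic_mid 0.28 [ 0.436 -0.159  0.067] [265. 237.]
top [[-0.355, -0.803, 0.479, -0.369], [-0.935, 0.309, -0.176, 0.374], [-0.006, -0.51, -0.86, 1.671]]
timer_a 0.78 [0.438 0.348
[... 434 characters left out ...]
]
{'time': 1.0, 'joint_pos': array([-1.36099737e+00,  5.27176141e-02,  1.61289338e+00, -3.02382242e-06,
        1.47597164e+00, -1.18977543e-01]), 'joint_vel': array([ 0.00231023, -0.00157951,  0.00151084,  0.00100334, -0.00270638,
        0.00228648]), 'joint_efforts': array([ 2.98212006e-03, -3.93685842e+01, -3.70473933e+01,  5.61874515e-05,
        3.59823971e-04, -2.99710720e-06]), 'tool_pos': array([ 0.20181445, -0.59151126,  0.2312966 ]), 'tool_rot': array([ 5.07345045e-06,  9.86518629e-01,  1.63649001e-01, -1.27612542e-06]), 'contact_force': array([-0.58086941,  0.68256738,  0.90921587]), 'ft_torque': array([ 0.01311939, -0.00407037, -0.06467601]), 'gripper_width': 0.9966733932946454}
```

```bash
python3 - <<'E'
import cv2
a=cv2.imread('pics/scene0.png');b=cv2.imread('pics/top0.png')
cv2.imwrite('pics/s1.png',cv2.resize(a[120:345,130:430],(800,600),interpolation=cv2.INTER_CUBIC))
cv2.imwrite('pics/t1.png',cv2.resize(b[120:345,110:410],(800,600),interpolation=cv2.INTER_CUBIC))
E
```

```text
(no output)
```

View pics/s1.png

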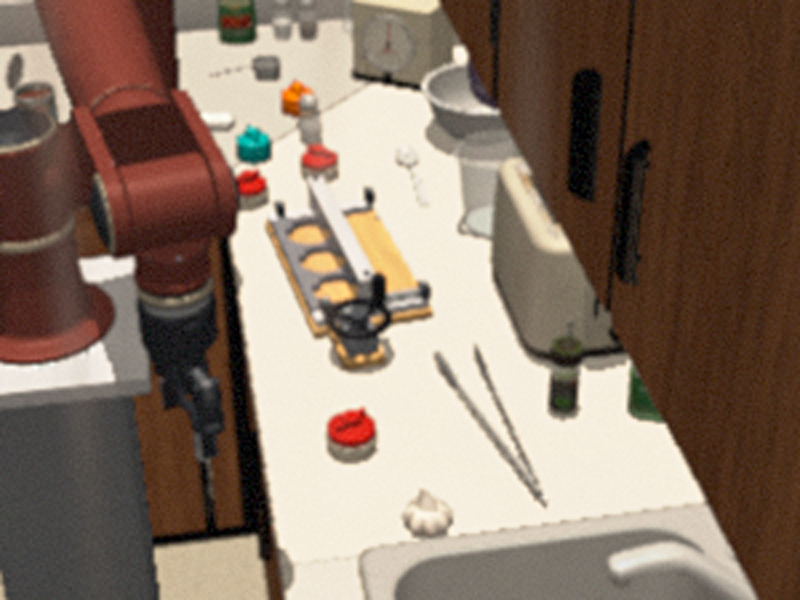

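View pics/t1.png

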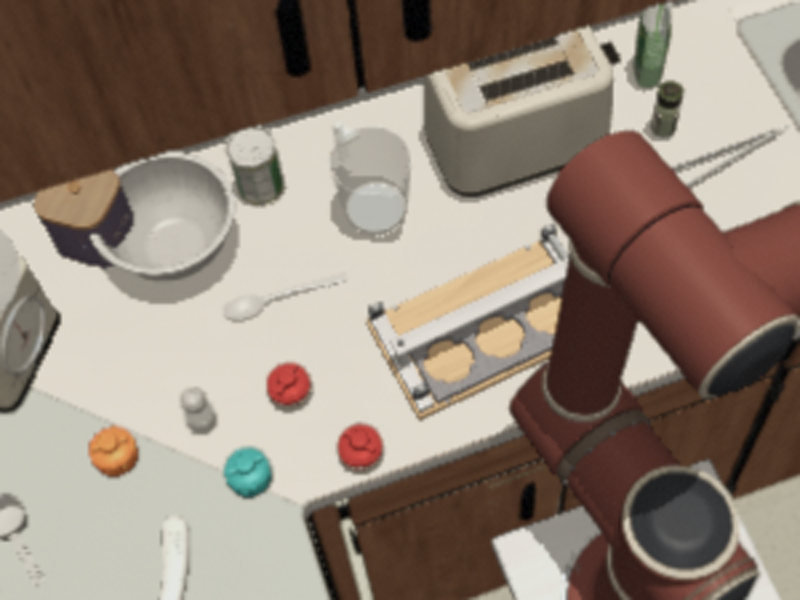

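The scene shows three red timers: crop1 (350,430), (318,160), (250,188), also visible in the top view at (289,385) and (360,446). The orange (113,450) and turquoise (248,470) ones are look-alikes. The carrier lies along y, with its bar part-way forward and the crank standing at the wheel's +x side. Next I'll measure these.

```bash
cat >> h.py <<'E'
def timers(name,im,W):
    hsv=cv2.cvtColor(im,cv2.COLOR_RGB2HSV)
    m=(((hsv[...,0]<5)|(hsv[...,0]>174))&(hsv[...,1]>150)&(hsv[...,2]>90)&(W[...,2]>0.02)&(W[...,2]<0.09)).astype(np.uint8)
    n,l,st,_=cv2.connectedComponentsWithStats(m)
    out=[]
    for i in range(1,n):
        if st[i,4]<25: continue
        P=W[l==i]; zt=np.percentile(P[:,2],97); K=P[P[:,2]>zt-.012]
        mid=(P.min(0)+P.max(0))/2
        out.append((P.mean(0).round(3),zt.round(3),mid.round(3),K.mean(0).round(3),st[i,4]))
    return out
def barfit(W,lo=.079,hi=.090,roi=(.3,.62,-.19,.26)):
    x,y,z=W[...,0],W[...,1],W[...,2]
    m=(z>lo)&(z<hi)&(x>roi[0])&(x<roi[1])&(y>roi[2])&(y<roi[3])
    k,l,st,c=cv2.connectedComponentsWithStats(m.astype(np.uint8))
    i=1+st[1:,4].argmax(); P=W[l==i]
    return P,cv2.minAreaRect((P[:,:2]*1000).astype(np.float32))
E
python3 - <<'E'
from h import *
for n in ['scene','top']:
    im,W=cloud(n)
    print(n)
    for t in timers(n,im,W): print(*t)
    P,r=barfit(W); print(len(P),P.mean(0).round(3),r)
    # crank
    x,y,z=W[...,0],W[...,1],W[...,2]
    for lo,hi in((.1,.12),(.055,.078)):
        m=(z>lo)&(z<hi)&(abs(x-.44)<.09)&(abs(y+.16)<.1)&(im.max(2)<90)
        Q=W[m]
        if len(Q): print('dark',lo,len(Q),Q.mean(0).round(3),Q.min(0).round(3),Q.max(0).round(3))
    # foam top
    m=(z>.027)&(z<.033)&(abs(x-.42)<.12)&(abs(y-.05)<.2)
    Q=W[m]; print('foam',len(Q),cv2.minAreaRect((Q[:,:2]*1000).astype(np.float32)))
    Q=W[(z>.009)&(z<.021)&(abs(x-.44)<.16)&(abs(y-.05)<.22)]; print('base',len(Q),Q[:,2].mean(),cv2.minAreaRect((Q[:,:2]*1000).astype(np.float32)))
E
```

```text
scene
[-0.602  0.844  0.045] 0.057 [-0.601  0.852  0.047] [-0.601  0.846  0.051] 51
[0.44  0.335 0.044] 0.058 [0.443 0.339 0.043] [0.439 0.338 0.052] 65
[0.322 0.272 0.043] 0.056 [0.323 0.272 0.046] [0.32  0.274 0.051] 71
[ 0.389 -0.368  0.044] 0.056 [ 0.389 -0.369  0.047] [ 0.387 -0.365  0.05 ] 178
243 [0.434 0.04  0.084] ((434.22381591796875, 47.60987854003906), (28.483823776245117, 310.1344909667969), 6.602844715118408)
dark 0.1 24 [ 0.459 -0.151  0.109] [ 0.451 -0.158  0.1  ] [ 0.466 -0.142  0.118]
dark 0.055 204 [ 0.429 -0.173  0.069] [ 0.386 -0.216  0.056] [ 0.473 -0.118  0.078]
foam 314 ((428.85931396484375, 74.90569305419922), (181.58248901367188, 368.8742370605469), 6.657785892486572)
base 824 0.0159284309373589 ((439.2626647949219, 50.506195068359375), (316.93670654296875, 435.1549377441406), 0.4296180009841919)
top
[0.442 0.347 0.045] 0.059 [0.447 0.347 0.044] [0.446 0.347 0.053] 169
[0.319 0.283 0.045] 0.058 [0.323 0.283 0.044] [0.322 0.281 0.053] 184
385 [0.438 0.068 0.085] ((439.9369812011719, 58.83362579345703), (30.717426300048828, 277.6663818359375), 6.6069416999816895)
foam 440 ((443.04193115234375, 49.06675720214844), (161.69334411621094, 306.2320861816406), 5.985817909240723)
base 1339 0.015518736481534607 ((443.46533203125, 50.68913269042969), (315.427001953125, 435.7101745605469), 0.5188755393028259)
```

```bash
cat >> h.py <<'E'
from scipy.spatial.transform import Rotation as R
YAW=6.6; ORG=np.array([.4115,.044,0.])
def c2w(p,org=None,yaw=None):
    return (ORG if org is None else org)+R.from_euler('z',YAW if yaw is None else yaw,degrees=True).apply(p)
def go(p,head=None):
    """tool moves (tool axes now) to TCP p, tool pointing down, tool y heading (deg)"""
    s=sensors.state(); q=s['tool_rot']; T=R.from_quat([*q[1:],q[0]])
    d=T.inv().apply(np.array(p)-s['tool_pos'])
    print('d',d.round(4),'t',round(s['time'],1),end=' ')
    if head is not None:
        c,n=np.cos(np.radians(head)),np.sin(np.radians(head))
        G=R.from_matrix(np.array([[-n,c,0],[c,n,0],[0,0,-1.]]))
        print('w',np.degrees((T.inv()*G).as_rotvec()).round(2))
    else: print()
def st():
    s=sensors.state(); q=s['tool_rot']; y=R.from_quat([*q[1:],q[0]]).apply([0,1,0])
    print('t',round(s['time'],1),s['tool_pos'].round(4),'head',np.degrees(np.arctan2(y[1],y[0])).round(1),'F',s['contact_force'].round(1),'w',round(s['gripper_width'],3),'j',s['joint_pos'].round(2))
E
python3 -c "
from h import *
st();go([.463,-.147,.16],6.6)"
```

```text
t 1.1 [ 0.2018 -0.5915  0.2313] head -71.2 F [ 0.3 -0.1 -0.6] w 0.999 j [-1.36  0.05  1.61  0.    1.48 -0.12]
d [ 0.3907 -0.3363  0.0713] t 1.1 w [ -0.    -0.   -77.76]
```

```bash
python3 -m pendant '[{"dx":0.3907,"dy":-0.3363,"dz":0,"wz":-77.8},{"dx":0.3907,"dy":-0.3363,"dz":0,"wz":-77.8},{"dx":0.3907,"dy":-0.3363,"dz":0,"wz":-77.8},{"dx":0.3907,"dy":-0.3363,"dz":0,"wz":-77.8},{"dx":0.3907,"dy":-0.3363,"dz":0,"wz":-77.8},{"dx":0.3907,"dy":-0.3363,"dz":0,"wz":-77.8},{"dx":0.3907,"dy":-0.3363,"dz":0,"wz":-77.8},{"dx":0.3907,"dy":-0.3363,"dz":0,"wz":-77.8},{"dx":0.3907,"dy":-0.3363,"dz":0,"wz":-77.8},{"dx":0.3907,"dy":-0.3363,"dz":0,"wz":-77.8},{"dx":0.3907,"dy":-0.3363,"dz":0,"wz":-77.8},{"dx":0.3907,"dy":-0.3363,"dz":0,"wz":-77.8},{"dx":0.3907,"dy":-0.3363,"dz":0,"wz":-77.8},{"dx":0.3907,"dy":-0.3363,"dz":0,"wz":-77.8},{"dx":0.3907,"dy":-0.3363,"dz":0.05,"wz":-77.8},{"dx":0.3907,"dy":-0.3363,"dz":0.05,"wz":-77.8},{"dx":0.3907,"dy":-0.3363,"dz":0.05,"wz":-77.8},{"dx":0.3907,"dy":-0.3363,"dz":0.05,"wz":-77.8},{"dx":0.3907,"dy":-0.3363,"dz":0.05,"wz":-77.8},{"dx":0.3907,"dy":-0.3363,"dz":0.05,"wz":-77.8}]'
python3 - <<'E'
from h import *
st(); go([.463,-.147,.082],6.6)
for n in ['scene','top']:
    im,W=cloud(n)
    cv2.imwrite(f'pics/{n}2.png',im[...,::-1])
    x,y,z=W[...,0],W[...,1],W[...,2]
    P,r=barfit(W); print(len(P),P.mean(0).round(4),r)
    for lo,hi in((.085,.108),(.108,.125),(.055,.073)):
        m=(z>lo)&(z<hi)&(abs(x-.44)<.09)&(abs(y+.16)<.09)&(im.max(2)<90)
        Q=W[m]
        if len(Q): print('dark',lo,len(Q),Q.mean(0).round(3),Q.min(0).round(3),Q.max(0).round(3))
im=cv2.imread('pics/scene2.png')
cv2.imwrite('pics/s2c.png',cv2.resize(im[190:270,220:320],(800,640))[:600])
E
```

```text
t 1.1 [ 0.2018 -0.5915  0.2313] head -71.2 F [ 0.3 -0.1 -0.6] w 0.999 j [-1.36  0.05  1.61  0.    1.48 -0.12]
d [ 0.3907 -0.3363  0.1493] t 1.1 w [ -0.    -0.   -77.76]
259 [0.434  0.0394 0.0841] ((434.3079528808594, 48.43479919433594), (28.37116241455078, 312.4654541015625), 7.0771307945251465)
dark 0.085 30 [ 0.459 -0.149  0.096] [ 0.451 -0.156  0.085] [ 0.47  -0.139  0.108]
dark 0.108 11 [ 0.46  -0.148  0.113] [ 0.452 -0.157  0.109] [ 0.467 -0.143  0.121]
dark 0.055 175 [ 0.429 -0.171  0.068] [ 0.388 -0.212  0.055] [ 0.53  -0.095  0.073]
406 [0.4394 0.0624 0.0846] ((440.65625, 59.34043884277344), (29.020858764648438, 277.5756530761719), 7.134765625)invalid input
```

View pics/s2c.png

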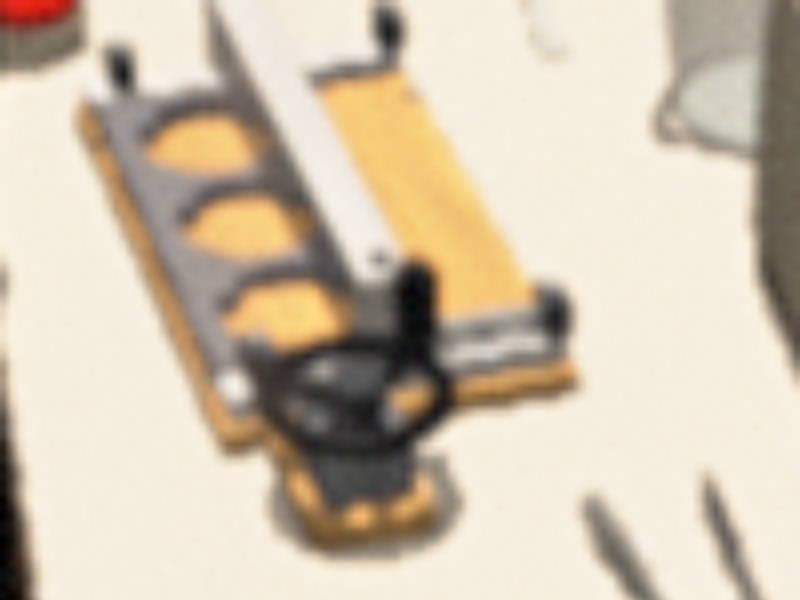

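The crank stands at crop (415,300), at the wheel's rear-left, which matches about 32° world. The rows were refused as invalid, so I'll try full rows with every key.

```bash
python3 -m pendant '[{"wx":0,"wy":0,"wz":-7,"dx":0.03,"dy":-0.03,"dz":0,"hand":1}]'; python3 -m pendant '[{"dx":0.03,"dy":-0.03,"dz":0.0}]'; python3 -c "
from h import *
st();go([.463,-.147,.16],6.8)"
```

```text
time: 1.28
tool_pos: [0.2179, -0.5574, 0.2304]
tool_rot: [0.0, 0.975, 0.222, -0.001]
contact_force: [0.9, 0.4, 0.1]
gripper_width: 0.995
t 1.3 [ 0.2179 -0.5574  0.2304] head -64.3 F [0.9 0.4 0.1] w 0.995 j [-1.32 -0.01  1.68 -0.    1.47 -0.2 ]
d [ 0.3989 -0.2637  0.0695] t 1.3 w [-5.000e-02  1.200e-01 -7.112e+01]invalid input
```

```bash
python3 -m pendant '[{"wx":0,"wy":0,"wz":-7,"dx":0.03,"dy":-0.02,"dz":0,"hand":1},{"wx":0,"wy":0,"wz":-14,"dx":0.06,"dy":-0.04,"dz":0,"hand":1},{"wx":0,"wy":0,"wz":-21,"dx":0.09,"dy":-0.06,"dz":0,"hand":1},{"wx":0,"wy":0,"wz":-28,"dx":0.12,"dy":-0.08,"dz":0,"hand":1},{"wx":0,"wy":0,"wz":-35,"dx":0.15,"dy":-0.1,"dz":0,"hand":1},{"wx":0,"wy":0,"wz":-42,"dx":0.18,"dy":-0.12,"dz":0,"hand":1},{"wx":0,"wy":0,"wz":-49,"dx":0.21,"dy":-0.14,"dz":0,"hand":1},{"wx":0,"wy":0,"wz":-56,"dx":0.24,"dy":-0.16,"dz":0,"hand":1},{"wx":0,"wy":0,"wz":-63,"dx":0.27,"dy":-0.18,"dz":0,"hand":1},{"wx":0,"wy":0,"wz":-70,"dx":0.3,"dy":-0.2,"dz":0,"hand":1},{"wx":0,"wy":0,"wz":-71.1,"dx":0.33,"dy":-0.22,"dz":0,"hand":1},{"wx":0,"wy":0,"wz":-71.1,"dx":0.36,"dy":-0.24,"dz":0,"hand":1},{"wx":0,"wy":0,"wz":-71.1,"dx":0.398,"dy":-0.263,"dz":0.03,"hand":1},{"wx":0,"wy":0,"wz":-71.1,"dx":0.398,"dy":-0.263,"dz":0.07,"hand":1},{"wx":0,"wy":0,"wz":-71.1,"dx":0.398,"dy":-0.263,"dz":0.07,"hand":1},{"wx":0,"wy":0,"wz":-71.1,"dx":0.398,"dy":-0.263,"dz":0.07,"hand":1}]';python3 -c "
from h import *
st();go([.463,-.147,.082],6.8)"
```

```text
time: 2.62
tool_pos: [0.4618, -0.1424, 0.158]
tool_rot: [-0.003, 0.662, 0.749, -0.001]
contact_force: [1.1, -0.6, 1.0]
gripper_width: 0.997
t 2.6 [ 0.4618 -0.1424  0.158 ] head 7.0 F [ 1.1 -0.6  1. ] w 0.997 j [-0.45 -0.23  2.01 -0.    1.38 -0.58]
d [-0.005   0.0011  0.076 ] t 2.6 w [-0.35 -0.21  0.23]
```

```bash
python3 -m pendant '[{"wx":-0.35,"wy":-0.2,"wz":0.2,"dx":-0.004,"dy":0.001,"dz":0.03,"hand":1},{"wx":-0.35,"wy":-0.2,"wz":0.2,"dx":-0.004,"dy":0.001,"dz":0.055,"hand":1},{"wx":-0.35,"wy":-0.2,"wz":0.2,"dx":-0.004,"dy":0.001,"dz":0.074,"hand":1},{"wx":-0.35,"wy":-0.2,"wz":0.2,"dx":-0.004,"dy":0.001,"dz":0.074,"hand":1}]';python3 -c "
from h import *
st()
im,d=cams.grab_frame('scene');cv2.imwrite('pics/s3.png',cv2.resize(im[190:270,220:320,::-1],(640,512)))"
```

```text
time: 2.95
tool_pos: [0.4632, -0.1481, 0.0851]
tool_rot: [0.001, 0.665, 0.747, 0.0]
contact_force: [-0.8, 0.4, -1.0]
gripper_width: 1.0
t 3.0 [ 0.4632 -0.1481  0.0851] head 6.6 F [-0.8  0.4 -1. ] w 1.0 j [-0.46 -0.15  2.06  0.    1.23 -0.58]
```

View pics/s3.png

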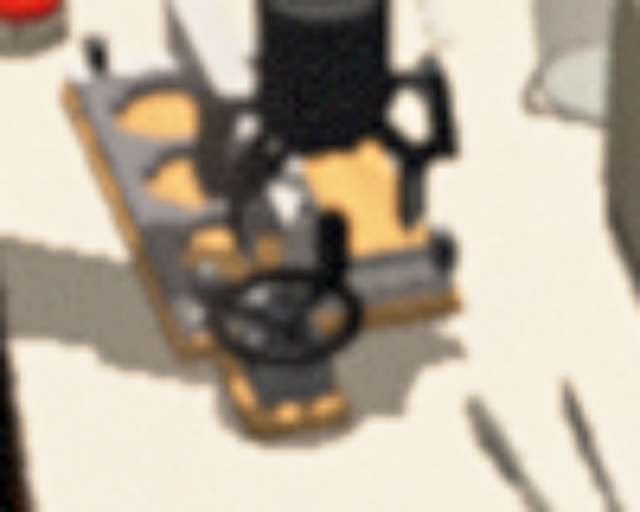

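```bash
python3 -c "
from h import *
for p in [(.463,-.147,.114),(.463,-.147,.074),(.463,-.148,.098),(.431,-.168,.07),(.41,-.154,.098),(.516,-.142,.098)]: print(p,((pix('scene',p)-[220,190])*6.4).round())
im,d=cams.grab_frame('top');cv2.imwrite('pics/t3.png',cv2.resize(im[190:290,280:405,::-1],(750,600)))"
```

```text
(0.463, -0.147, 0.114) [333. 216.]
(0.463, -0.147, 0.074) [334. 276.]
(0.463, -0.148, 0.098) [334. 241.]
(0.431, -0.168, 0.07) [284. 309.]
(0.41, -0.154, 0.098) [241. 257.]
(0.516, -0.142, 0.098) [425. 226.]
```

View pics/t3.png

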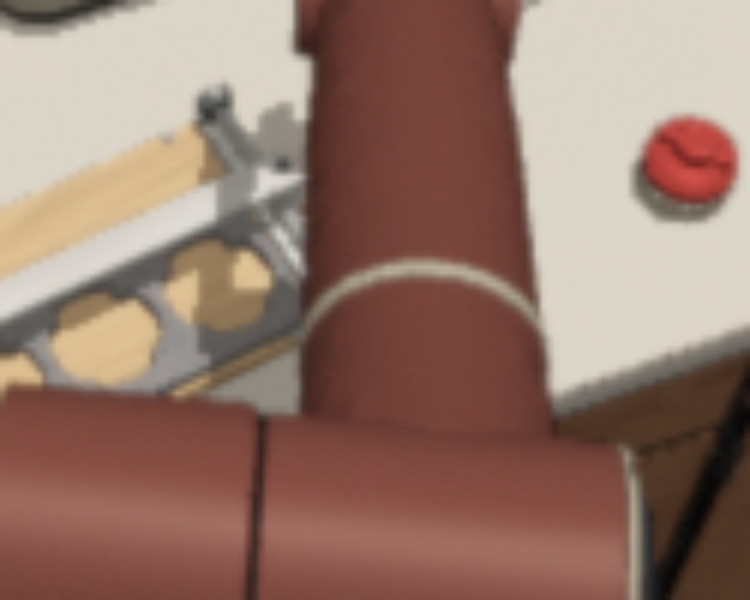

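The top view is blocked by the arm, but the scene projection agrees: expected crank top (333,216), seen at about (330,215). Closing on it.

```bash
python3 -m pendant '[{"wx":0,"wy":0,"wz":0,"dx":0,"dy":0,"dz":0.002,"hand":-1},{"wx":0,"wy":0,"wz":0,"dx":0,"dy":0,"dz":0.002,"hand":-1},{"wx":0,"wy":0,"wz":0,"dx":0,"dy":0,"dz":0.002,"hand":-1},{"wx":0,"wy":0,"wz":0,"dx":0,"dy":0,"dz":0.002,"hand":-1},{"wx":0,"wy":0,"wz":0,"dx":0,"dy":0,"dz":0.002,"hand":-1},{"wx":0,"wy":0,"wz":0,"dx":0,"dy":0,"dz":0.002,"hand":-1},{"wx":0,"wy":0,"wz":0,"dx":0,"dy":0,"dz":0.002,"hand":-1},{"wx":0,"wy":0,"wz":0,"dx":0,"dy":0,"dz":0.002,"hand":-1}]';python3 -c "
from h import *
st()
# circle rows in tool frame (x=carrier y, y=carrier x), radius 40
h=np.array([.431,-.168]);p=np.array([.463,-.147]);v=p-h;print(np.hypot(*v),np.degrees(np.arctan2(v[1],v[0])))
"
```

```text
time: 3.72
tool_pos: [0.4665, -0.1479, 0.0865]
tool_rot: [0.004, 0.664, 0.747, 0.002]
contact_force: [2.6, 1.7, 4.5]
gripper_width: 0.229
t 3.7 [ 0.4665 -0.1479  0.0865] head 6.7 F [2.6 1.7 4.5] w 0.229 j [-0.46 -0.15  2.06  0.    1.22 -0.58]
0.03827531841800931 33.274887984834926
```

```bash
python3 -c "
import numpy as np
for k in range(1,19):
    a=np.radians(23.5+20*k);print(k,23.5+20*k,'dx %.4f dy %.4f'%(.04*(np.sin(a)-np.sin(np.radians(23.5))),.04*(np.cos(a)-np.cos(np.radians(23.5)))))
"
```

```text
1 43.5 dx 0.0116 dy -0.0077
2 63.5 dx 0.0198 dy -0.0188
3 83.5 dx 0.0238 dy -0.0322
4 103.5 dx 0.0229 dy -0.0460
5 123.5 dx 0.0174 dy -0.0588
6 143.5 dx 0.0078 dy -0.0688
7 163.5 dx -0.0046 dy -0.0750
8 183.5 dx -0.0184 dy -0.0766
9 203.5 dx -0.0319 dy -0.0734
10 223.5 dx -0.0435 dy -0.0657
11 243.5 dx -0.0517 dy -0.0545
12 263.5 dx -0.0557 dy -0.0412
13 283.5 dx -0.0548 dy -0.0273
14 303.5 dx -0.0493 dy -0.0146
15 323.5 dx -0.0397 dy -0.0045
16 343.5 dx -0.0273 dy 0.0017
17 363.5 dx -0.0135 dy 0.0032
18 383.5 dx 0.0000 dy 0.0000
```

```bash
python3 -m pendant '[{"wx":0,"wy":0,"wz":0,"dx":0,"dy":0.003,"dz":0,"hand":-1},{"wx":0,"wy":0,"wz":0,"dx":0.0116,"dy":-0.0047,"dz":0,"hand":-1},{"wx":0,"wy":0,"wz":0,"dx":0.0199,"dy":-0.0158,"dz":0,"hand":-1},{"wx":0,"wy":0,"wz":0,"dx":0.0199,"dy":-0.0158,"dz":0,"hand":-1},{"wx":0,"wy":0,"wz":0,"dx":0.0199,"dy":-0.0158,"dz":0,"hand":-1}]';python3 -c "
from h import *
st()"
```

```text
time: 4.13
tool_pos: [0.4463, -0.1344, 0.0865]
tool_rot: [0.006, 0.664, 0.748, -0.004]
contact_force: [-6.4, -14.5, 6.0]
gripper_width: 0.229
t 4.1 [ 0.4463 -0.1344  0.0865] head 6.8 F [ -6.4 -14.5   6. ] w 0.229 j [-0.45 -0.21  2.11 -0.01  1.23 -0.56]
```

```bash
python3 -c "
import numpy as np
for k in range(1,10):
    a=np.radians(63.5+20*k);b=np.radians(63.5);print(63.5+20*k,'%.4f %.4f'%(.04*(np.sin(a)-np.sin(b))-.0034,.04*(np.cos(a)-np.cos(b))+.001))
"
```

```text
83.5 0.0005 -0.0123
103.5 -0.0003 -0.0262
123.5 -0.0058 -0.0389
143.5 -0.0154 -0.0490
163.5 -0.0278 -0.0552
183.5 -0.0416 -0.0568
203.5 -0.0551 -0.0535
223.5 -0.0667 -0.0459
243.5 -0.0750 -0.0347
```

```bash
python3 -m pendant '[{"wx":0,"wy":0,"wz":0,"dx":0.0005,"dy":-0.0123,"dz":0,"hand":-1},{"wx":0,"wy":0,"wz":0,"dx":-0.0003,"dy":-0.0262,"dz":0,"hand":-1},{"wx":0,"wy":0,"wz":0,"dx":-0.0058,"dy":-0.0389,"dz":0,"hand":-1},{"wx":0,"wy":0,"wz":0,"dx":-0.0154,"dy":-0.049,"dz":0,"hand":-1},{"wx":0,"wy":0,"wz":0,"dx":-0.0278,"dy":-0.0552,"dz":0,"hand":-1},{"wx":0,"wy":0,"wz":0,"dx":-0.0278,"dy":-0.0552,"dz":0,"hand":-1}]';python3 -c "
from h import *
st()";python3 -m pendant '[{"wx":0,"wy":0,"wz":0,"dx":-0.0138,"dy":-0.0016,"dz":0,"hand":-1},{"wx":0,"wy":0,"wz":0,"dx":-0.0273,"dy":0.0017,"dz":0,"hand":-1},{"wx":0,"wy":0,"wz":0,"dx":-0.0389,"dy":0.0093,"dz":0,"hand":-1},{"wx":0,"wy":0,"wz":0,"dx":-0.0472,"dy":0.0205,"dz":0,"hand":-1},{"wx":0,"wy":0,"wz":0,"dx":-0.0472,"dy":0.0205,"dz":0,"hand":-1}]';python3 -c "
from h import *
st()"
```

```text
time: 4.63
tool_pos: [0.3963, -0.1662, 0.0865]
tool_rot: [0.006, 0.665, 0.747, 0.001]
contact_force: [1.1, -2.4, 6.9]
gripper_width: 0.232
t 4.6 [ 0.3963 -0.1662  0.0865] head 6.6 F [ 1.1 -2.4  6.9] w 0.232 j [-0.57 -0.31  2.19  0.    1.25 -0.69]
time: 5.05
tool_pos: [0.4229, -0.2111, 0.0865]
tool_rot: [0.005, 0.664, 0.747, -0.001]
contact_force: [-0.7, -6.3, 8.0]
gripper_width: 0.228
t 5.0 [ 0.4229 -0.2111  0.0865] head 6.7 F [-0.7 -6.3  8. ] w 0.228 j [-0.62 -0.19  2.1  -0.    1.23 -0.74]
```

```bash
python3 -c "
import numpy as np
for k in range(1,19):
    a=np.radians(243.5+20*k);b=np.radians(243.5);print(243.5+20*k,'\"dx\":%.4f,\"dy\":%.4f'%(.04*(np.sin(a)-np.sin(b))-.0024,.04*(np.cos(a)-np.cos(b))+.0025))
"
```

```text
263.5 "dx":-0.0063,"dy":0.0158
283.5 "dx":-0.0055,"dy":0.0297
303.5 "dx":0.0000,"dy":0.0424
323.5 "dx":0.0096,"dy":0.0525
343.5 "dx":0.0220,"dy":0.0587
363.5 "dx":0.0358,"dy":0.0603
383.5 "dx":0.0493,"dy":0.0570
403.5 "dx":0.0609,"dy":0.0494
423.5 "dx":0.0692,"dy":0.0382
443.5 "dx":0.0731,"dy":0.0249
463.5 "dx":0.0723,"dy":0.0110
483.5 "dx":0.0668,"dy":-0.0017
503.5 "dx":0.0572,"dy":-0.0118
523.5 "dx":0.0448,"dy":-0.0180
543.5 "dx":0.0310,"dy":-0.0196
563.5 "dx":0.0174,"dy":-0.0163
583.5 "dx":0.0059,"dy":-0.0087
603.5 "dx":-0.0024,"dy":0.0025
```

```bash
python3 -m pendant '[{"wx":0,"wy":0,"wz":0,"dx":-0.0063,"dy":0.0158,"dz":-0.002,"hand":-1},{"wx":0,"wy":0,"wz":0,"dx":-0.0055,"dy":0.0297,"dz":-0.002,"hand":-1},{"wx":0,"wy":0,"wz":0,"dx":0,"dy":0.0424,"dz":-0.002,"hand":-1},{"wx":0,"wy":0,"wz":0,"dx":0.0096,"dy":0.0525,"dz":-0.002,"hand":-1},{"wx":0,"wy":0,"wz":0,"dx":0.022,"dy":0.0587,"dz":-0.002,"hand":-1},{"wx":0,"wy":0,"wz":0,"dx":0.0358,"dy":0.0603,"dz":-0.002,"hand":-1},{"wx":0,"wy":0,"wz":0,"dx":0.0493,"dy":0.057,"dz":-0.002,"hand":-1},{"wx":0,"wy":0,"wz":0,"dx":0.0609,"dy":0.0494,"dz":-0.002,"hand":-1},{"wx":0,"wy":0,"wz":0,"dx":0.0692,"dy":0.0382,"dz":-0.002,"hand":-1},{"wx":0,"wy":0,"wz":0,"dx":0.0692,"dy":0.0382,"dz":-0.002,"hand":-1}]';python3 -c "
from h import *
st()";python3 -m pendant '[{"wx":0,"wy":0,"wz":0,"dx":0.0039,"dy":-0.0133,"dz":0,"hand":-1},{"wx":0,"wy":0,"wz":0,"dx":0.0031,"dy":-0.0272,"dz":0,"hand":-1},{"wx":0,"wy":0,"wz":0,"dx":-0.0024,"dy":-0.0399,"dz":0,"hand":-1},{"wx":0,"wy":0,"wz":0,"dx":-0.012,"dy":-0.05,"dz":0,"hand":-1},{"wx":0,"wy":0,"wz":0,"dx":-0.0244,"dy":-0.0562,"dz":0,"hand":-1},{"wx":0,"wy":0,"wz":0,"dx":-0.0382,"dy":-0.0578,"dz":0,"hand":-1},{"wx":0,"wy":0,"wz":0,"dx":-0.0518,"dy":-0.0545,"dz":0,"hand":-1},{"wx":0,"wy":0,"wz":0,"dx":-0.0633,"dy":-0.0469,"dz":0,"hand":-1},{"wx":0,"wy":0,"wz":0,"dx":-0.0716,"dy":-0.0357,"dz":0,"hand":-1},{"wx":0,"wy":0,"wz":0,"dx":-0.0716,"dy":-0.0357,"dz":0,"hand":-1}]';python3 -c "
from h import *
st()
im,W=cloud('top');P,r=barfit(W,roi=(.3,.62,-.08,.26));print(P.mean(0),r)"
```

```text
time: 5.88
tool_pos: [0.4491, -0.1354, 0.0866]
tool_rot: [0.003, 0.663, 0.748, -0.002]
contact_force: [-3.6, -8.4, 1.1]
gripper_width: 0.228
t 5.9 [ 0.4491 -0.1354  0.0866] head 6.9 F [-3.6 -8.4  1.1] w 0.228 j [-0.45 -0.2   2.1  -0.01  1.23 -0.57]
time: 6.72
tool_pos: [0.4247, -0.2117, 0.0866]
tool_rot: [0.004, 0.664, 0.747, -0.0]
contact_force: [-0.8, -6.4, -0.6]
gripper_width: 0.232
t 6.7 [ 0.4247 -0.2117  0.0866] head 6.7 F [-0.8 -6.4 -0.6] w 0.232 j [-0.62 -0.18  2.09 -0.    1.23 -0.74]
[0.48740498 0.06382035 0.08480902] ((489.4505920410156, 61.43231201171875), (30.2978458404541, 284.2320556640625), 6.931860446929932)
```

```bash
python3 -m pendant '[{"wx":0,"wy":0,"wz":0,"dx":-0.0055,"dy":0.0143,"dz":0,"hand":-1},{"wx":0,"wy":0,"wz":0,"dx":-0.005,"dy":0.0282,"dz":0,"hand":-1},{"wx":0,"wy":0,"wz":0,"dx":0.0004,"dy":0.0409,"dz":0,"hand":-1},{"wx":0,"wy":0,"wz":0,"dx":0.01,"dy":0.051,"dz":0,"hand":-1},{"wx":0,"wy":0,"wz":0,"dx":0.0224,"dy":0.0572,"dz":0,"hand":-1},{"wx":0,"wy":0,"wz":0,"dx":0.0224,"dy":0.0572,"dz":0,"hand":-1}]';python3 -c "
from h import *
st()";python3 -m pendant '[{"wx":0,"wy":0,"wz":0,"dx":0.0068,"dy":0.0013,"dz":0,"hand":-1},{"wx":0,"wy":0,"wz":0,"dx":0.0114,"dy":0.0017,"dz":0,"hand":-1},{"wx":0,"wy":0,"wz":0,"dx":0.0114,"dy":0.0017,"dz":0,"hand":-1}]';python3 -c "
from h import *
st()"; python3 -m pendant '[{"wx":0,"wy":0,"wz":0,"dx":0.005,"dy":0,"dz":0,"hand":-1},{"wx":0,"wy":0,"wz":0,"dx":0.005,"dy":0,"dz":0,"hand":-1}]';python3 -c "
from h import *
st()"
```

```text
time: 7.27
tool_pos: [0.4758, -0.1779, 0.0864]
tool_rot: [-0.002, 0.663, 0.748, -0.0]
contact_force: [-9.2, 3.6, 9.1]
gripper_width: 0.231
t 7.3 [ 0.4758 -0.1779  0.0864] head 6.9 F [-9.2  3.6  9.1] w 0.231 j [-0.5  -0.09  2.01 -0.    1.23 -0.62]
time: 7.52
tool_pos: [0.4757, -0.1685, 0.0864]
tool_rot: [0.0, 0.663, 0.748, -0.002]
contact_force: [-9.5, -1.9, 7.1]
gripper_width: 0.229
t 7.5 [ 0.4757 -0.1685  0.0864] head 6.9 F [-9.5 -1.9  7.1] w 0.229 j [-0.49 -0.1   2.01 -0.    1.23 -0.61]
time: 7.68
tool_pos: [0.4757, -0.1681, 0.0866]
tool_rot: [0.005, 0.663, 0.748, -0.005]
contact_force: [-8.2, -19.1, -0.4]
gripper_width: 0.23
t 7.7 [ 0.4757 -0.1681  0.0866] head 6.9 F [ -8.2 -19.1  -0.4] w 0.23 j [-0.48 -0.1   2.02 -0.01  1.22 -0.6 ]
```

```bash
python3 -m pendant '[{"wx":0,"wy":0,"wz":0,"dx":-0.006,"dy":-0.002,"dz":0,"hand":-1},{"wx":0,"wy":0,"wz":0,"dx":-0.006,"dy":-0.002,"dz":0,"hand":1},{"wx":0,"wy":0,"wz":0,"dx":-0.006,"dy":-0.002,"dz":0,"hand":1},{"wx":0,"wy":0,"wz":0,"dx":-0.006,"dy":-0.002,"dz":0,"hand":1},{"wx":0,"wy":0,"wz":0,"dx":-0.006,"dy":-0.002,"dz":0,"hand":1},{"wx":0,"wy":0,"wz":0,"dx":-0.006,"dy":-0.002,"dz":0,"hand":1},{"wx":0,"wy":0,"wz":0,"dx":-0.006,"dy":-0.002,"dz":0,"hand":1},{"wx":0,"wy":0,"wz":0,"dx":-0.006,"dy":-0.002,"dz":-0.03,"hand":1},{"wx":0,"wy":0,"wz":0,"dx":-0.006,"dy":-0.002,"dz":-0.07,"hand":1},{"wx":0,"wy":0,"wz":0,"dx":-0.046,"dy":-0.012,"dz":-0.08,"hand":1},{"wx":0,"wy":0,"wz":0,"dx":-0.086,"dy":-0.022,"dz":-0.08,"hand":1},{"wx":0,"wy":0,"wz":0,"dx":-0.126,"dy":-0.032,"dz":-0.08,"hand":1},{"wx":0,"wy":0,"wz":0,"dx":-0.166,"dy":-0.042,"dz":-0.08,"hand":1},{"wx":0,"wy":0,"wz":0,"dx":-0.206,"dy":-0.042,"dz":-0.08,"hand":1},{"wx":0,"wy":0,"wz":0,"dx":-0.206,"dy":-0.042,"dz":-0.08,"hand":1}]'
cat > meas.py <<'E'
from h import *
st()
for n in ['scene','top']:
    im,W=cloud(n); cv2.imwrite(f'pics/{n}_m.png',im[...,::-1]); print(n)
    for t in timers(n,im,W): print(*t)
    P,r=barfit(W,roi=(.3,.62,-.10,.26)); print('bar',len(P),P.mean(0).round(4),np.round(r[0],1),np.round(r[1],1),round(r[2],2))
    x,y,z=W[...,0],W[...,1],W[...,2]
    hsv=cv2.cvtColor(im,cv2.COLOR_RGB2HSV)
    # cutout floors: wood colour at z~16mm in foam area
    m=((hsv[...,1]>90)&(hsv[...,0]>10)&(hsv[...,0]<28)&(z>.008)&(z<.022)&(abs(x-.42)<.1)&(abs(y-.04)<.16)).astype(np.uint8)
    k,l,s_,c=cv2.connectedComponentsWithStats(m)
    for i in range(1,k):
        if s_[i,4]>25:
            Q=W[l==i]; print('wood',s_[i,4],Q.mean(0).round(4),Q.min(0).round(3),Q.max(0).round(3))
E
python3 meas.py
```

```text
time: 8.93
tool_pos: [0.4597, -0.3804, 0.1678]
tool_rot: [0.004, 0.666, 0.746, 0.0]
contact_force: [-0.7, 0.9, 0.3]
gripper_width: 0.999
t 8.9 [ 0.4597 -0.3804  0.1678] head 6.4 F [-0.7  0.9  0.3] w 0.999 j [-0.82  0.03  1.75  0.    1.36 -0.93]
scene
[-0.602  0.845  0.044] 0.058 [-0.602  0.861  0.043] [-0.599  0.847  0.052] 55
[0.432 0.333 0.039] 0.048 [0.434 0.331 0.039] [0.432 0.334 0.042] 35
[0.319 0.271 0.043] 0.057 [0.318 0.27  0.044] [0.316 0.275 0.051] 87
[ 0.389 -0.368  0.044] 0.058 [ 0.39  -0.363  0.045] [ 0.387 -0.363  0.052] 183
bar 67 [0.476  0.1322 0.0842] [480.1 134.6] [ 25.8 143.5] 7.93
wood 143 [0.4725 0.1242 0.016 ] [0.45  0.032 0.009] [0.491 0.196 0.022]
wood 78 [0.4017 0.1438 0.016 ] [0.368 0.116 0.009] [0.431 0.174 0.022]
wood 65 [0.4114 0.0602 0.0183] [0.379 0.037 0.01 ] [0.443 0.088 0.022]
wood 53 [ 0.3733 -0.0707  0.0165] [ 0.358 -0.119  0.008] [0.395 0.013 0.022]
wood 43 [ 0.4095 -0.0191  0.0182] [ 0.388 -0.048  0.014] [0.427 0.005 0.022]
wood 30 [ 0.5036 -0.0981  0.0155] [ 0.488 -0.105  0.009] [ 0.52  -0.088  0.021]
top
[ 0.382 -0.362  0.044] 0.058 [ 0.389 -0.362  0.043] [ 0.389 -0.365  0.052] 66
[0.442 0.346 0.045] 0.06 [0.446 0.347 0.046] [0.446 0.346 0.053] 170
[0.319 0.283 0.045] 0.058 [0.322 0.283 0.045] [0.322 0.281 0.052] 183
bar 196 [0.4892 0.1333 0.0847] [489.9 130.4] [ 30.8 144.3] 5.89
wood 142 [0.496  0.1217 0.0167] [0.479 0.065 0.009] [0.514 0.177 0.022]
```

```bash
sed -i 's/^YAW=.*/YAW=6.7; ORG=np.array([.4155,.039,0.])/' h.py; python3 -c "
from h import *
go([.388,-.364,.09],6.7);go([.388,-.364,.01],6.7)
for y in (.082,0,-.082): print(c2w([0,y,0]))
im=cv2.imread('pics/top_m.png');cv2.imwrite('pics/tm.png',cv2.resize(im[200:320,130:290],(800,600)))"
```

```text
d [ 0.0199 -0.0705  0.077 ] t 9.0 w [ 0.33  0.14 -0.09]
d [ 0.0201 -0.071   0.157 ] t 9.0 w [ 0.33  0.14 -0.09]
[0.405933   0.12043999 0.        ]
[0.4155 0.039  0.    ]
[ 0.425067   -0.04243999  0.        ]
```

View pics/tm.png

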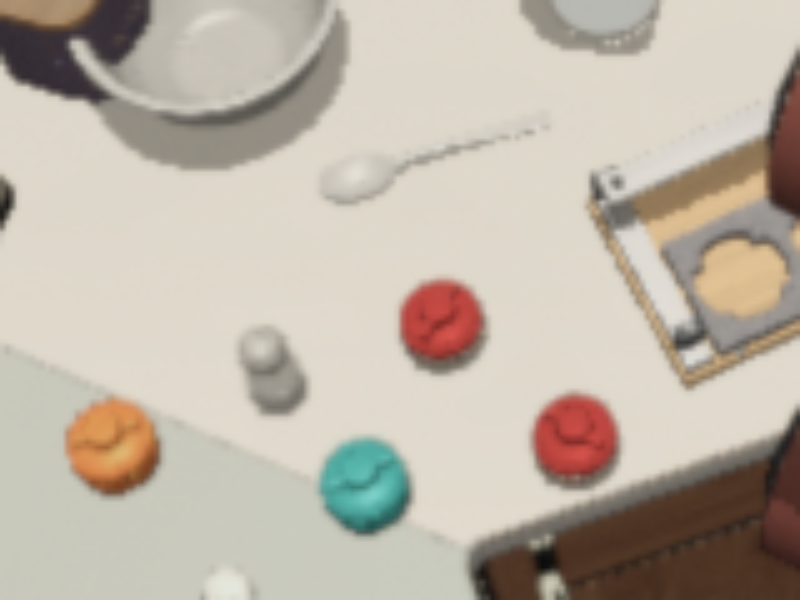

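The bar is now at its rear stop. The crop confirms the red timers at (442,320) and (575,438). The orange at (112,445) and turquoise at (365,485) are look-alikes, so I'll leave them. First I'll pick the timer on the right.

```bash
python3 -m pendant '[{"wx":0.3,"wy":0.1,"wz":-0.1,"dx":0.01,"dy":-0.035,"dz":0.01,"hand":1},{"wx":0.3,"wy":0.1,"wz":-0.1,"dx":0.02,"dy":-0.0705,"dz":0.03,"hand":1},{"wx":0.3,"wy":0.1,"wz":-0.1,"dx":0.02,"dy":-0.071,"dz":0.065,"hand":1},{"wx":0.3,"wy":0.1,"wz":-0.1,"dx":0.02,"dy":-0.071,"dz":0.1,"hand":1},{"wx":0.3,"wy":0.1,"wz":-0.1,"dx":0.02,"dy":-0.071,"dz":0.135,"hand":1},{"wx":0.3,"wy":0.1,"wz":-0.1,"dx":0.02,"dy":-0.071,"dz":0.157,"hand":1},{"wx":0.3,"wy":0.1,"wz":-0.1,"dx":0.02,"dy":-0.071,"dz":0.157,"hand":1}]'
python3 -c "
from h import *
st()
for n in ['scene']:
    im,W=cloud(n);cv2.imwrite('pics/g1.png',cv2.resize(im[230:330,210:335,::-1],(750,600)))
    print(*timers(n,im,W),sep='\n')"
```

```text
time: 9.62
tool_pos: [0.3854, -0.358, 0.0048]
tool_rot: [-0.005, 0.663, 0.748, 0.001]
contact_force: [-0.8, 1.2, 0.2]
gripper_width: 1.004
t 9.6 [ 0.3854 -0.358   0.0048] head 6.9 F [-0.8  1.2  0.2] w 1.004 j [-0.89  0.08  1.99  0.    1.08 -1.01]
(array([-0.602,  0.843,  0.044]), np.float64(0.06), array([-0.602,  0.847,  0.045]), array([-0.6  ,  0.845,  0.056]), np.int32(54))
(array([ 0.391, -0.369,  0.044]), np.float64(0.06), array([ 0.392, -0.367,  0.045]), array([ 0.388, -0.363,  0.054]), np.int32(177))
```

View pics/g1.png

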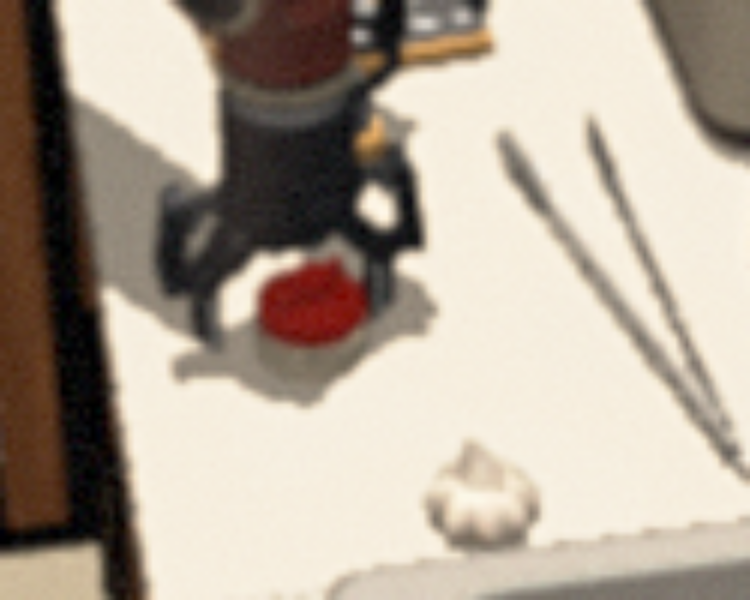

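The fingers straddle the red timer at crop (313,310). I'll shift 6 mm toward -y, raise 5 mm and close.

```bash
python3 -m pendant '[{"wx":-0.5,"wy":0,"wz":0.2,"dx":-0.006,"dy":0.004,"dz":-0.005,"hand":1},{"wx":-0.5,"wy":0,"wz":0.2,"dx":-0.006,"dy":0.004,"dz":-0.005,"hand":1},{"wx":-0.5,"wy":0,"wz":0.2,"dx":-0.006,"dy":0.004,"dz":-0.005,"hand":-1},{"wx":-0.5,"wy":0,"wz":0.2,"dx":-0.006,"dy":0.004,"dz":-0.005,"hand":-1},{"wx":-0.5,"wy":0,"wz":0.2,"dx":-0.006,"dy":0.004,"dz":-0.005,"hand":-1},{"wx":-0.5,"wy":0,"wz":0.2,"dx":-0.006,"dy":0.004,"dz":-0.005,"hand":-1},{"wx":-0.5,"wy":0,"wz":0.2,"dx":-0.006,"dy":0.004,"dz":-0.005,"hand":-1},{"wx":-0.5,"wy":0,"wz":0.2,"dx":-0.006,"dy":0.004,"dz":-0.005,"hand":-1}]'
python3 -c "
from h import *
st();print(c2w([0,-.082,0]));go([.4251,-.0424,.12],6.7);go([.4251,-.0424,.04],6.7)"
```

```text
time: 10.33
tool_pos: [0.3957, -0.3703, 0.0195]
tool_rot: [0.007, 0.665, 0.747, 0.004]
contact_force: [0.8, 4.7, 12.8]
gripper_width: 0.661
t 10.3 [ 0.3957 -0.3703  0.0195] head 6.6 F [ 0.8  4.7 12.8] w 0.661 j [-0.89  0.08  1.97  0.01  1.08 -1.02]
[ 0.425067   -0.04243999  0.        ]
d [ 0.3218  0.0685 -0.1012] t 10.3 w [ 0.84  0.3  -0.07]
d [ 0.3222  0.0674 -0.0212] t 10.3 w [ 0.84  0.3  -0.07]
```

The width of 56 mm means the pads closed on the tapering dial. I'll reopen, go lower and re-grip.

```bash
python3 -m pendant '[{"wx":0,"wy":0,"wz":0,"dx":0,"dy":0,"dz":0,"hand":1},{"wx":0,"wy":0,"wz":0,"dx":0,"dy":0,"dz":0,"hand":1},{"wx":0,"wy":0,"wz":0,"dx":0,"dy":0,"dz":0,"hand":1},{"wx":0,"wy":0,"wz":0,"dx":0,"dy":0,"dz":0,"hand":1},{"wx":0,"wy":0,"wz":0,"dx":0,"dy":0,"dz":0,"hand":1}]'
python3 -c "
from h import *
st()
for n in ['scene','top']:
    im,W=cloud(n);cv2.imwrite('pics/g2%s.png'%n,im[...,::-1])
    print(*timers(n,im,W),sep='\n')"
```

```text
time: 10.75
tool_pos: [0.3927, -0.3685, 0.015]
tool_rot: [0.003, 0.665, 0.747, 0.003]
contact_force: [0.8, 0.3, -0.1]
gripper_width: 0.998
t 10.8 [ 0.3927 -0.3685  0.015 ] head 6.6 F [ 0.8  0.3 -0.1] w 0.998 j [-0.9   0.08  1.97  0.01  1.08 -1.02]
(array([-0.601,  0.843,  0.044]), np.float64(0.061), array([-0.602,  0.843,  0.046]), array([-0.6  ,  0.843,  0.055]), np.int32(55))
(array([ 0.389, -0.37 ,  0.045]), np.float64(0.058), array([ 0.389, -0.365,  0.047]), array([ 0.388, -0.364,  0.052]), np.int32(172))
(array([0.442, 0.346, 0.045]), np.float64(0.06), array([0.447, 0.346, 0.044]), array([0.447, 0.346, 0.055]), np.int32(169))
(array([0.319, 0.283, 0.045]), np.float64(0.058), array([0.322, 0.283, 0.045]), array([0.324, 0.281, 0.053]), np.int32(184))
```

```bash
python3 -m pendant '[{"wx":0.5,"wy":0.3,"wz":0,"dx":0.002,"dy":0.002,"dz":0.009,"hand":1},{"wx":0.5,"wy":0.3,"wz":0,"dx":0.002,"dy":0.002,"dz":0.009,"hand":1},{"wx":0.5,"wy":0.3,"wz":0,"dx":0.002,"dy":0.002,"dz":0.009,"hand":-1},{"wx":0.5,"wy":0.3,"wz":0,"dx":0.002,"dy":0.002,"dz":0.009,"hand":-1},{"wx":0.5,"wy":0.3,"wz":0,"dx":0.002,"dy":0.002,"dz":0.009,"hand":-1},{"wx":0.5,"wy":0.3,"wz":0,"dx":0.002,"dy":0.002,"dz":0.009,"hand":-1},{"wx":0.5,"wy":0.3,"wz":0,"dx":0.002,"dy":0.002,"dz":0.009,"hand":-1},{"wx":0.5,"wy":0.3,"wz":0,"dx":0.002,"dy":0.002,"dz":0.009,"hand":-1}]'
python3 -c "
from h import *
st();go([.4251,-.0424,.12],6.7);go([.4251,-.0424,.04],6.7)"
```

```text
time: 11.52
tool_pos: [0.3952, -0.3669, 0.0068]
tool_rot: [-0.0, 0.665, 0.747, 0.001]
contact_force: [0.1, -0.7, 1.7]
gripper_width: 0.714
t 11.5 [ 0.3952 -0.3669  0.0068] head 6.6 F [ 0.1 -0.7  1.7] w 0.714 j [-0.89  0.1   1.96  0.    1.07 -1.01]
d [ 0.3192  0.0674 -0.1123] t 11.5 w [ 0.09 -0.15 -0.06]
d [ 0.3189  0.0672 -0.0323] t 11.5 w [ 0.09 -0.15 -0.06]
```

```bash
python3 -m pendant '[{"wx":0,"wy":0,"wz":0,"dx":0,"dy":0,"dz":-0.02,"hand":-1},{"wx":0,"wy":0,"wz":0,"dx":0,"dy":0,"dz":-0.055,"hand":-1},{"wx":0,"wy":0,"wz":0,"dx":0,"dy":0,"dz":-0.09,"hand":-1},{"wx":0,"wy":0,"wz":0,"dx":0,"dy":0,"dz":-0.125,"hand":-1},{"wx":0,"wy":0,"wz":0,"dx":0.01,"dy":0,"dz":-0.16,"hand":-1},{"wx":0,"wy":0,"wz":0,"dx":0.04,"dy":0.01,"dz":-0.163,"hand":-1},{"wx":0,"wy":0,"wz":0,"dx":0.075,"dy":0.02,"dz":-0.163,"hand":-1},{"wx":0,"wy":0,"wz":0,"dx":0.11,"dy":0.03,"dz":-0.163,"hand":-1},{"wx":0,"wy":0,"wz":0,"dx":0.145,"dy":0.04,"dz":-0.163,"hand":-1},{"wx":0,"wy":0,"wz":0,"dx":0.18,"dy":0.05,"dz":-0.163,"hand":-1},{"wx":0,"wy":0,"wz":0,"dx":0.215,"dy":0.06,"dz":-0.163,"hand":-1},{"wx":0,"wy":0,"wz":0,"dx":0.25,"dy":0.067,"dz":-0.163,"hand":-1},{"wx":0,"wy":0,"wz":0,"dx":0.285,"dy":0.067,"dz":-0.163,"hand":-1},{"wx":0,"wy":0,"wz":0,"dx":0.315,"dy":0.067,"dz":-0.163,"hand":-1},{"wx":0,"wy":0,"wz":0,"dx":0.319,"dy":0.067,"dz":-0.163,"hand":-1},{"wx":0,"wy":0,"wz":0,"dx":0.319,"dy":0.067,"dz":-0.133,"hand":-1},{"wx":0,"wy":0,"wz":0,"dx":0.319,"dy":0.067,"dz":-0.1,"hand":-1},{"wx":0,"wy":0,"wz":0,"dx":0.319,"dy":0.067,"dz":-0.07,"hand":-1},{"wx":0,"wy":0,"wz":0,"dx":0.319,"dy":0.067,"dz":-0.07,"hand":-1},{"wx":0,"wy":0,"wz":0,"dx":0.319,"dy":0.067,"dz":-0.07,"hand":-1}]'
cat > m2.py <<'E'
from h import *
st()
for n in ['scene','top']:
    im,W=cloud(n);cv2.imwrite('pics/now_%s.png'%n,im[...,::-1]);print(n)
    print(*timers(n,im,W),sep='\n')
E
python3 m2.py;python3 -c "
from h import *
go([.4251,-.0424,.04],6.7)"
```

```text
time: 13.18
tool_pos: [0.4226, -0.042, 0.0757]
tool_rot: [-0.003, 0.665, 0.747, 0.0]
contact_force: [0.8, 0.3, -1.0]
gripper_width: 0.721
t 13.2 [ 0.4226 -0.042   0.0757] head 6.6 F [ 0.8  0.3 -1. ] w 0.721 j [-0.28 -0.3   2.2   0.    1.24 -0.39]
scene
(array([-0.601,  0.841,  0.045]), np.float64(0.06), array([-0.604,  0.847,  0.049]), array([-0.602,  0.845,  0.053]), np.int32(56))
(array([0.319, 0.27 , 0.043]), np.float64(0.057), array([0.318, 0.274, 0.042]), array([0.319, 0.274, 0.05 ]), np.int32(86))
top
(array([0.442, 0.346, 0.045]), np.float64(0.058), array([0.446, 0.347, 0.045]), array([0.446, 0.347, 0.053]), np.int32(170))
(array([0.319, 0.283, 0.045]), np.float64(0.059), array([0.324, 0.283, 0.047]), array([0.324, 0.282, 0.054]), np.int32(186))
d [ 0.0004 -0.0006  0.0393] t 13.3 w [ 0.17 -0.14 -0.09]
```

```bash
python3 -m pendant '[{"wx":0.1,"wy":0,"wz":0,"dx":0,"dy":0,"dz":0.02,"hand":-1},{"wx":0.1,"wy":0,"wz":0,"dx":0,"dy":0,"dz":0.035,"hand":-1},{"wx":0.1,"wy":0,"wz":0,"dx":0,"dy":0,"dz":0.042,"hand":-1},{"wx":0.1,"wy":0,"wz":0,"dx":0,"dy":0,"dz":0.045,"hand":-1},{"wx":0.1,"wy":0,"wz":0,"dx":0,"dy":0,"dz":0.045,"hand":-1}]'; python3 -c "
from h import *
st()"; python3 -m pendant '[{"wx":0,"wy":0,"wz":0,"dx":0,"dy":0,"dz":0.003,"hand":-1},{"wx":0,"wy":0,"wz":0,"dx":0,"dy":0,"dz":0.006,"hand":-1},{"wx":0,"wy":0,"wz":0,"dx":0,"dy":0,"dz":0.006,"hand":-1}]'; python3 m2.py
```

```text
time: 13.7
tool_pos: [0.4256, -0.0428, 0.034]
tool_rot: [-0.0, 0.665, 0.747, 0.001]
contact_force: [-1.5, -2.2, 1.3]
gripper_width: 0.721
t 13.7 [ 0.4256 -0.0428  0.034 ] head 6.7 F [-1.5 -2.2  1.3] w 0.721 j [-0.28 -0.22  2.22  0.    1.14 -0.39]
time: 13.95
tool_pos: [0.4258, -0.0434, 0.0283]
tool_rot: [0.0, 0.665, 0.747, 0.0]
contact_force: [-1.6, -5.2, -4.4]
gripper_width: 0.715
t 13.9 [ 0.4258 -0.0434  0.0283] head 6.7 F [-1.6 -5.2 -4.4] w 0.715 j [-0.28 -0.21  2.22  0.    1.13 -0.39]
scene
(array([-0.601,  0.841,  0.045]), np.float64(0.059), array([-0.603,  0.842,  0.045]), array([-0.601,  0.846,  0.055]), np.int32(56))
(array([0.319, 0.271, 0.043]), np.float64(0.054), array([0.318, 0.275, 0.044]), array([0.319, 0.274, 0.049]), np.int32(84))
(array([ 0.422, -0.047,  0.066]), np.float64(0.079), array([ 0.421, -0.043,  0.065]), array([ 0.421, -0.043,  0.072]), np.int32(104))
top
(array([ 0.422, -0.019,  0.064]), np.float64(0.078), array([ 0.418, -0.018,  0.064]), array([ 0.427, -0.023,  0.072]), np.int32(79))
(array([0.443, 0.346, 0.045]), np.float64(0.06), array([0.447, 0.347, 0.045]), array([0.447, 0.346, 0.053]), np.int32(169))
(array([0.319, 0.283, 0.045]), np.float64(0.06), array([0.324, 0.283, 0.048]), array([0.322, 0.28 , 0.055]), np.int32(186))
```

```bash
python3 -m pendant '[{"wx":0,"wy":0,"wz":0,"dx":-0.0015,"dy":-0.0005,"dz":0.002,"hand":-1},{"wx":0,"wy":0,"wz":0,"dx":-0.0015,"dy":-0.0005,"dz":0.004,"hand":-1},{"wx":0,"wy":0,"wz":0,"dx":-0.0015,"dy":-0.0005,"dz":0.004,"hand":-1}]'; python3 -m pendant '[{"wx":0,"wy":0,"wz":0,"dx":0,"dy":0,"dz":0,"hand":1},{"wx":0,"wy":0,"wz":0,"dx":0,"dy":0,"dz":0,"hand":1},{"wx":0,"wy":0,"wz":0,"dx":0,"dy":0,"dz":0,"hand":1},{"wx":0,"wy":0,"wz":0,"dx":0,"dy":0,"dz":0,"hand":1},{"wx":0,"wy":0,"wz":0,"dx":0,"dy":0,"dz":-0.03,"hand":1},{"wx":0,"wy":0,"wz":0,"dx":0,"dy":0,"dz":-0.065,"hand":1},{"wx":0,"wy":0,"wz":0,"dx":0,"dy":0,"dz":-0.08,"hand":-1},{"wx":0,"wy":0,"wz":0,"dx":0,"dy":0,"dz":-0.08,"hand":-1},{"wx":0,"wy":0,"wz":0,"dx":0,"dy":0,"dz":-0.08,"hand":-1},{"wx":0,"wy":0,"wz":0,"dx":0,"dy":0,"dz":-0.08,"hand":-1},{"wx":0,"wy":0,"wz":0,"dx":0,"dy":0,"dz":-0.08,"hand":-1},{"wx":0,"wy":0,"wz":0,"dx":0,"dy":0,"dz":-0.08,"hand":-1},{"wx":0,"wy":0,"wz":0,"dx":0,"dy":0,"dz":-0.08,"hand":-1}]'; python3 m2.py
```

```text
time: 14.3
tool_pos: [0.4257, -0.0446, 0.0247]
tool_rot: [-0.0, 0.665, 0.747, 0.001]
contact_force: [-2.2, -4.0, 8.9]
gripper_width: 0.713
time: 15.38
tool_pos: [0.4235, -0.0435, 0.1013]
tool_rot: [-0.003, 0.665, 0.747, 0.0]
contact_force: [0.2, -0.9, 0.2]
gripper_width: 0.01
t 15.4 [ 0.4235 -0.0435  0.1013] head 6.6 F [ 0.2 -0.9  0.2] w 0.01 j [-0.28 -0.33  2.18  0.    1.3  -0.4 ]
scene
(array([-0.6  ,  0.842,  0.045]), np.float64(0.06), array([-0.602,  0.846,  0.047]), array([-0.602,  0.842,  0.056]), np.int32(53))
(array([0.319, 0.271, 0.043]), np.float64(0.058), array([0.318, 0.272, 0.045]), array([0.318, 0.277, 0.052]), np.int32(84))
(array([ 0.421, -0.048,  0.063]), np.float64(0.076), array([ 0.42 , -0.047,  0.064]), array([ 0.419, -0.046,  0.07 ]), np.int32(102))
top
(array([ 0.422, -0.024,  0.063]), np.float64(0.077), array([ 0.423, -0.025,  0.063]), array([ 0.425, -0.029,  0.071]), np.int32(100))
(array([0.442, 0.347, 0.045]), np.float64(0.061), array([0.446, 0.346, 0.047]), array([0.447, 0.346, 0.055]), np.int32(167))
(array([0.32 , 0.283, 0.044]), np.float64(0.059), array([0.323, 0.283, 0.046]), array([0.323, 0.281, 0.053]), np.int32(184))
```

```bash
python3 -m pendant '[{"wx":0,"wy":0,"wz":0,"dx":-0.001,"dy":0,"dz":0.02,"hand":-1},{"wx":0,"wy":0,"wz":0,"dx":-0.001,"dy":0,"dz":0.03,"hand":-1},{"wx":0,"wy":0,"wz":0,"dx":-0.001,"dy":0,"dz":0.035,"hand":-1},{"wx":0,"wy":0,"wz":0,"dx":-0.001,"dy":0,"dz":0.037,"hand":-1},{"wx":0,"wy":0,"wz":0,"dx":-0.001,"dy":0,"dz":0.037,"hand":-1},{"wx":0,"wy":0,"wz":0,"dx":-0.001,"dy":0,"dz":0.037,"hand":-1}]';python3 -c "
from h import *
st()"
```

```text
time: 15.98
tool_pos: [0.4248, -0.0457, 0.0703]
tool_rot: [-0.002, 0.665, 0.747, -0.001]
contact_force: [-17.0, 0.5, 32.9]
gripper_width: 0.0
t 16.0 [ 0.4248 -0.0457  0.0703] head 6.7 F [-17.    0.5  32.9] w 0.0 j [-0.28 -0.28  2.2   0.    1.23 -0.4 ]
```

```bash
python3 -m pendant '[{"wx":0,"wy":0,"wz":0,"dx":0,"dy":0,"dz":-0.03,"hand":-1},{"wx":0,"wy":0,"wz":0,"dx":0,"dy":0,"dz":-0.06,"hand":1},{"wx":0,"wy":0,"wz":0,"dx":0,"dy":0,"dz":-0.07,"hand":1},{"wx":0,"wy":0,"wz":0,"dx":0,"dy":0,"dz":-0.07,"hand":1}]';python3 m2.py; python3 -c "
from h import *
go([.324,.282,.12],6.7)"
```

```text
time: 16.32
tool_pos: [0.4265, -0.0454, 0.1387]
tool_rot: [0.001, 0.665, 0.747, 0.002]
contact_force: [0.7, 0.6, 0.9]
gripper_width: 0.417
t 16.3 [ 0.4265 -0.0454  0.1387] head 6.6 F [0.7 0.6 0.9] w 0.417 j [-0.28 -0.38  2.15  0.    1.36 -0.4 ]
scene
(array([-0.601,  0.842,  0.045]), np.float64(0.058), array([-0.602,  0.847,  0.046]), array([-0.6  ,  0.843,  0.051]), np.int32(54))
(array([0.319, 0.27 , 0.044]), np.float64(0.056), array([0.318, 0.276, 0.047]), array([0.318, 0.272, 0.051]), np.int32(86))
(array([ 0.421, -0.05 ,  0.06 ]), np.float64(0.074), array([ 0.42 , -0.044,  0.061]), array([ 0.418, -0.048,  0.068]), np.int32(99))
top
(array([ 0.422, -0.026,  0.06 ]), np.float64(0.074), array([ 0.424, -0.028,  0.061]), array([ 0.424, -0.029,  0.068]), np.int32(111))
(array([0.442, 0.346, 0.045]), np.float64(0.058), array([0.446, 0.346, 0.046]), array([0.445, 0.346, 0.053]), np.int32(169))
(array([0.319, 0.283, 0.045]), np.float64(0.059), array([0.322, 0.283, 0.047]), array([0.323, 0.281, 0.053]), np.int32(185))
d [ 0.3361 -0.0616  0.0161] t 16.4 w [-0.1  -0.22 -0.06]
```

```bash
python3 -m pendant '[{"wx":0,"wy":0,"wz":0,"dx":0.035,"dy":-0.006,"dz":0,"hand":1},{"wx":0,"wy":0,"wz":0,"dx":0.07,"dy":-0.012,"dz":0,"hand":1},{"wx":0,"wy":0,"wz":0,"dx":0.105,"dy":-0.019,"dz":0,"hand":1},{"wx":0,"wy":0,"wz":0,"dx":0.14,"dy":-0.026,"dz":0,"hand":1},{"wx":0,"wy":0,"wz":0,"dx":0.175,"dy":-0.033,"dz":0,"hand":1},{"wx":0,"wy":0,"wz":0,"dx":0.21,"dy":-0.04,"dz":0,"hand":1},{"wx":0,"wy":0,"wz":0,"dx":0.245,"dy":-0.047,"dz":0,"hand":1},{"wx":0,"wy":0,"wz":0,"dx":0.28,"dy":-0.054,"dz":0,"hand":1},{"wx":0,"wy":0,"wz":0,"dx":0.315,"dy":-0.06,"dz":0.01,"hand":1},{"wx":0,"wy":0,"wz":0,"dx":0.336,"dy":-0.0616,"dz":0.016,"hand":1},{"wx":0,"wy":0,"wz":0,"dx":0.336,"dy":-0.0616,"dz":0.016,"hand":1},{"wx":0,"wy":0,"wz":0,"dx":0.336,"dy":-0.0616,"dz":0.016,"hand":1},{"wx":0,"wy":0,"wz":0,"dx":0.336,"dy":-0.0616,"dz":0.016,"hand":1}]';python3 m2.py; python3 -c "
from h import *
go([.323,.282,.006],6.7)"
```

```text
time: 17.5
tool_pos: [0.3235, 0.2809, 0.119]
tool_rot: [-0.002, 0.665, 0.747, -0.001]
contact_force: [-0.5, -0.7, -0.7]
gripper_width: 1.002
t 17.5 [0.3235 0.2809 0.119 ] head 6.6 F [-0.5 -0.7 -0.7] w 1.002 j [ 0.54 -0.35  2.16  0.    1.33  0.42]
scene
(array([-0.601,  0.845,  0.044]), np.float64(0.057), array([-0.601,  0.849,  0.043]), array([-0.6  ,  0.847,  0.051]), np.int32(53))
(array([0.44 , 0.335, 0.044]), np.float64(0.056), array([0.441, 0.336, 0.046]), array([0.438, 0.339, 0.051]), np.int32(67))
(array([0.319, 0.269, 0.043]), np.float64(0.057), array([0.32 , 0.271, 0.044]), array([0.316, 0.272, 0.051]), np.int32(83))
(array([ 0.419, -0.049,  0.061]), np.float64(0.076), array([ 0.419, -0.05 ,  0.062]), array([ 0.417, -0.045,  0.07 ]), np.int32(120))
top
(array([ 0.419, -0.034,  0.061]), np.float64(0.075), array([ 0.422, -0.036,  0.062]), array([ 0.422, -0.037,  0.068]), np.int32(168))
(array([0.443, 0.346, 0.045]), np.float64(0.06), array([0.447, 0.347, 0.045]), array([0.448, 0.345, 0.054]), np.int32(174))
(array([0.318, 0.289, 0.044]), np.float64(0.058), array([0.323, 0.285, 0.046]), array([0.326, 0.288, 0.053]), np.int32(131))
d [ 0.001  -0.0011  0.1142] t 17.6 w [-0.11 -0.16 -0.14]
```

```bash
python3 -m pendant '[{"wx":0,"wy":0,"wz":0,"dx":0,"dy":0,"dz":0.03,"hand":1},{"wx":0,"wy":0,"wz":0,"dx":0,"dy":0,"dz":0.06,"hand":1},{"wx":0,"wy":0,"wz":0,"dx":0,"dy":0,"dz":0.09,"hand":1},{"wx":0,"wy":0,"wz":0,"dx":0,"dy":0,"dz":0.1135,"hand":1},{"wx":0,"wy":0,"wz":0,"dx":0,"dy":0,"dz":0.1135,"hand":1},{"wx":0,"wy":0,"wz":0,"dx":0,"dy":0,"dz":0.1135,"hand":1},{"wx":0,"wy":0,"wz":0,"dx":0,"dy":0,"dz":0.1135,"hand":1}]';python3 -c "
from h import *
st()";python3 -m pendant '[{"wx":0,"wy":0,"wz":0,"dx":0,"dy":0,"dz":0,"hand":-1},{"wx":0,"wy":0,"wz":0,"dx":0,"dy":0,"dz":0,"hand":-1},{"wx":0,"wy":0,"wz":0,"dx":0,"dy":0,"dz":0,"hand":-1},{"wx":0,"wy":0,"wz":0,"dx":0,"dy":0,"dz":0,"hand":-1},{"wx":0,"wy":0,"wz":0,"dx":0,"dy":0,"dz":0,"hand":-1},{"wx":0,"wy":0,"wz":0,"dx":0,"dy":0,"dz":0,"hand":-1}]';python3 -c "
from h import *
st();go([.4155,.039,.07],6.7)"
```

```text
time: 18.18
tool_pos: [0.3256, 0.2823, 0.0089]
tool_rot: [-0.001, 0.665, 0.746, 0.002]
contact_force: [-0.0, 0.8, 0.2]
gripper_width: 0.998
t 18.2 [0.3256 0.2823 0.0089] head 6.6 F [-0.   0.8  0.2] w 0.998 j [ 0.54 -0.17  2.22  0.    1.08  0.42]
time: 18.68
tool_pos: [0.3262, 0.2832, 0.0101]
tool_rot: [-0.001, 0.665, 0.747, 0.003]
contact_force: [-0.8, -1.4, 7.0]
gripper_width: 0.719
t 18.7 [0.3262 0.2832 0.0101] head 6.6 F [-0.8 -1.4  7. ] w 0.719 j [ 0.54 -0.17  2.22  0.    1.08  0.42]
d [-0.2526  0.0606 -0.0609] t 18.7 w [ 0.18 -0.28 -0.05]
```

```bash
python3 -m pendant '[{"wx":0,"wy":0,"wz":0,"dx":0,"dy":0,"dz":-0.02,"hand":-1},{"wx":0,"wy":0,"wz":0,"dx":0,"dy":0,"dz":-0.055,"hand":-1},{"wx":0,"wy":0,"wz":0,"dx":0,"dy":0,"dz":-0.09,"hand":-1},{"wx":0,"wy":0,"wz":0,"dx":0,"dy":0,"dz":-0.12,"hand":-1},{"wx":0,"wy":0,"wz":0,"dx":-0.03,"dy":0.006,"dz":-0.12,"hand":-1},{"wx":0,"wy":0,"wz":0,"dx":-0.06,"dy":0.014,"dz":-0.12,"hand":-1},{"wx":0,"wy":0,"wz":0,"dx":-0.095,"dy":0.022,"dz":-0.12,"hand":-1},{"wx":0,"wy":0,"wz":0,"dx":-0.13,"dy":0.03,"dz":-0.12,"hand":-1},{"wx":0,"wy":0,"wz":0,"dx":-0.165,"dy":0.038,"dz":-0.12,"hand":-1},{"wx":0,"wy":0,"wz":0,"dx":-0.2,"dy":0.047,"dz":-0.12,"hand":-1},{"wx":0,"wy":0,"wz":0,"dx":-0.23,"dy":0.055,"dz":-0.12,"hand":-1},{"wx":0,"wy":0,"wz":0,"dx":-0.252,"dy":0.06,"dz":-0.11,"hand":-1},{"wx":0,"wy":0,"wz":0,"dx":-0.252,"dy":0.06,"dz":-0.08,"hand":-1},{"wx":0,"wy":0,"wz":0,"dx":-0.252,"dy":0.06,"dz":-0.06,"hand":-1},{"wx":0,"wy":0,"wz":0,"dx":-0.252,"dy":0.06,"dz":-0.06,"hand":-1},{"wx":0,"wy":0,"wz":0,"dx":-0.252,"dy":0.06,"dz":-0.06,"hand":-1}]';python3 m2.py; python3 -c "
from h import *
go([.4155,.0395,.038],6.7)"
```

```text
time: 20.02
tool_pos: [0.4123, 0.0386, 0.0661]
tool_rot: [-0.002, 0.665, 0.747, 0.0]
contact_force: [0.4, 1.4, -1.3]
gripper_width: 0.715
t 20.0 [0.4123 0.0386 0.0661] head 6.6 F [ 0.4  1.4 -1.3] w 0.715 j [-0.09 -0.32  2.23  0.    1.23 -0.21]
scene
(array([-0.601,  0.843,  0.045]), np.float64(0.057), array([-0.6  ,  0.846,  0.043]), array([-0.6  ,  0.847,  0.052]), np.int32(52))
(array([ 0.419, -0.048,  0.061]), np.float64(0.074), array([ 0.419, -0.047,  0.062]), array([ 0.418, -0.043,  0.068]), np.int32(124))
top
(array([0.442, 0.346, 0.045]), np.float64(0.06), array([0.445, 0.347, 0.047]), array([0.447, 0.346, 0.055]), np.int32(171))
d [0.0005 0.0013 0.0302] t 20.1 w [ 0.12 -0.17 -0.02]
```

```bash
python3 -m pendant '[{"wx":0,"wy":0,"wz":0,"dx":0,"dy":0.001,"dz":0.015,"hand":-1},{"wx":0,"wy":0,"wz":0,"dx":0,"dy":0.001,"dz":0.028,"hand":-1},{"wx":0,"wy":0,"wz":0,"dx":0,"dy":0.001,"dz":0.033,"hand":-1},{"wx":0,"wy":0,"wz":0,"dx":0,"dy":0.001,"dz":0.036,"hand":-1},{"wx":0,"wy":0,"wz":0,"dx":0,"dy":0.001,"dz":0.036,"hand":-1},{"wx":0,"wy":0,"wz":0,"dx":0,"dy":0.001,"dz":0.036,"hand":-1}]';python3 m2.py
```

```text
time: 20.62
tool_pos: [0.4163, 0.0405, 0.0348]
tool_rot: [-0.001, 0.665, 0.747, 0.003]
contact_force: [-7.5, 7.0, 13.9]
gripper_width: 0.718
t 20.6 [0.4163 0.0405 0.0348] head 6.7 F [-7.5  7.  13.9] w 0.718 j [-0.09 -0.25  2.24  0.01  1.15 -0.21]
scene
(array([-0.601,  0.842,  0.045]), np.float64(0.061), array([-0.602,  0.84 ,  0.046]), array([-0.598,  0.847,  0.054]), np.int32(55))
(array([0.412, 0.026, 0.069]), np.float64(0.076), array([0.412, 0.032, 0.07 ]), array([0.41 , 0.024, 0.07 ]), np.int32(55))
(array([ 0.419, -0.047,  0.061]), np.float64(0.075), array([ 0.419, -0.042,  0.063]), array([ 0.418, -0.042,  0.069]), np.int32(132))
top
(array([0.41 , 0.058, 0.066]), np.float64(0.084), array([0.411, 0.056, 0.07 ]), array([0.416, 0.054, 0.08 ]), np.int32(75))
(array([0.442, 0.346, 0.045]), np.float64(0.063), array([0.446, 0.347, 0.046]), array([0.447, 0.346, 0.056]), np.int32(170))
```

```bash
python3 -m pendant '[{"wx":0,"wy":0,"wz":0,"dx":0.003,"dy":-0.002,"dz":-0.003,"hand":-1},{"wx":0,"wy":0,"wz":0,"dx":0.003,"dy":-0.002,"dz":0,"hand":-1},{"wx":0,"wy":0,"wz":0,"dx":0.003,"dy":-0.002,"dz":0.003,"hand":-1},{"wx":0,"wy":0,"wz":0,"dx":0.003,"dy":-0.002,"dz":0.005,"hand":-1},{"wx":0,"wy":0,"wz":0,"dx":0.003,"dy":-0.002,"dz":0.005,"hand":-1}]';python3 m2.py
```

```text
time: 21.13
tool_pos: [0.4127, 0.0426, 0.0258]
tool_rot: [-0.001, 0.665, 0.747, 0.003]
contact_force: [2.7, 5.0, -0.4]
gripper_width: 0.713
t 21.1 [0.4127 0.0426 0.0258] head 6.6 F [ 2.7  5.  -0.4] w 0.713 j [-0.08 -0.24  2.26  0.01  1.13 -0.2 ]
scene
(array([-0.602,  0.844,  0.044]), np.float64(0.058), array([-0.602,  0.846,  0.044]), array([-0.602,  0.846,  0.053]), np.int32(54))
(array([ 0.415, -0.02 ,  0.06 ]), np.float64(0.075), array([ 0.413, -0.007,  0.064]), array([ 0.414, -0.027,  0.069]), np.int32(205))
top
(array([0.408, 0.06 , 0.057]), np.float64(0.066), array([0.408, 0.059, 0.061]), array([0.406, 0.059, 0.059]), np.int32(63))
(array([0.442, 0.346, 0.045]), np.float64(0.061), array([0.446, 0.347, 0.046]), array([0.446, 0.345, 0.054]), np.int32(171))
```

```bash
python3 -m pendant '[{"wx":0,"wy":0,"wz":0,"dx":0.001,"dy":0.001,"dz":0,"hand":1},{"wx":0,"wy":0,"wz":0,"dx":0.001,"dy":0.001,"dz":0,"hand":1},{"wx":0,"wy":0,"wz":0,"dx":0.001,"dy":0.001,"dz":0,"hand":1},{"wx":0,"wy":0,"wz":0,"dx":0.001,"dy":0.001,"dz":0,"hand":1},{"wx":0,"wy":0,"wz":0,"dx":0,"dy":0.002,"dz":-0.03,"hand":1},{"wx":0,"wy":0,"wz":0,"dx":-0.002,"dy":0.002,"dz":-0.065,"hand":1},{"wx":0,"wy":0,"wz":0,"dx":-0.003,"dy":0.003,"dz":-0.08,"hand":-1},{"wx":0,"wy":0,"wz":0,"dx":-0.003,"dy":0.003,"dz":-0.08,"hand":-1},{"wx":0,"wy":0,"wz":0,"dx":-0.003,"dy":0.003,"dz":-0.08,"hand":-1},{"wx":0,"wy":0,"wz":0,"dx":-0.003,"dy":0.003,"dz":-0.08,"hand":-1},{"wx":0,"wy":0,"wz":0,"dx":-0.003,"dy":0.003,"dz":-0.08,"hand":-1},{"wx":0,"wy":0,"wz":0,"dx":-0.003,"dy":0.003,"dz":-0.08,"hand":-1},{"wx":0,"wy":0,"wz":0,"dx":-0.003,"dy":0.003,"dz":-0.08,"hand":-1}]';python3 m2.py; python3 -c "
from h import *
go([.4155,.039,.07],6.7)"
```

```text
time: 22.32
tool_pos: [0.4142, 0.0388, 0.1041]
tool_rot: [-0.003, 0.665, 0.747, 0.0]
contact_force: [0.1, -0.7, 0.2]
gripper_width: 0.003
t 22.3 [0.4142 0.0388 0.1041] head 6.6 F [ 0.1 -0.7  0.2] w 0.003 j [-0.09 -0.37  2.2   0.    1.31 -0.2 ]
scene
(array([-0.602,  0.845,  0.043]), np.float64(0.059), array([-0.604,  0.854,  0.046]), array([-0.6  ,  0.844,  0.054]), np.int32(54))
(array([0.407, 0.029, 0.061]), np.float64(0.072), array([0.408, 0.027, 0.062]), array([0.404, 0.029, 0.064]), np.int32(58))
(array([ 0.418, -0.046,  0.061]), np.float64(0.076), array([ 0.419, -0.043,  0.062]), array([ 0.418, -0.041,  0.07 ]), np.int32(132))
top
(array([0.408, 0.047, 0.062]), np.float64(0.077), array([0.413, 0.045, 0.063]), array([0.411, 0.045, 0.071]), np.int32(171))
(array([0.442, 0.346, 0.045]), np.float64(0.06), array([0.446, 0.347, 0.044]), array([0.448, 0.346, 0.055]), np.int32(171))
d [0.     0.001  0.0346] t 22.4 w [-0.14 -0.22 -0.06]
```

```bash
python3 -m pendant '[{"wx":0,"wy":0,"wz":0,"dx":0,"dy":0,"dz":0.022,"hand":-1},{"wx":0,"wy":0,"wz":0,"dx":0,"dy":0,"dz":0.032,"hand":-1},{"wx":0,"wy":0,"wz":0,"dx":0,"dy":0,"dz":0.037,"hand":-1},{"wx":0,"wy":0,"wz":0,"dx":0,"dy":0,"dz":0.0395,"hand":-1},{"wx":0,"wy":0,"wz":0,"dx":0,"dy":0,"dz":0.0395,"hand":-1},{"wx":0,"wy":0,"wz":0,"dx":0,"dy":0,"dz":0.0395,"hand":-1}]';python3 -c "
from h import *
st()";python3 -m pendant '[{"wx":0,"wy":0,"wz":0,"dx":0,"dy":0,"dz":-0.03,"hand":-1},{"wx":0,"wy":0,"wz":0,"dx":0,"dy":0,"dz":-0.06,"hand":1},{"wx":0,"wy":0,"wz":0,"dx":0.03,"dy":0.01,"dz":-0.07,"hand":1},{"wx":0,"wy":0,"wz":0,"dx":0.065,"dy":0.02,"dz":-0.07,"hand":1},{"wx":0,"wy":0,"wz":0,"dx":0.1,"dy":0.03,"dz":-0.07,"hand":1},{"wx":0,"wy":0,"wz":0,"dx":0.135,"dy":0.04,"dz":-0.07,"hand":1},{"wx":0,"wy":0,"wz":0,"dx":0.17,"dy":0.05,"dz":-0.07,"hand":1},{"wx":0,"wy":0,"wz":0,"dx":0.2,"dy":0.055,"dz":-0.07,"hand":1},{"wx":0,"wy":0,"wz":0,"dx":0.2,"dy":0.055,"dz":-0.07,"hand":1},{"wx":0,"wy":0,"wz":0,"dx":0.2,"dy":0.055,"dz":-0.07,"hand":1}]';python3 m2.py; python3 -c "
from h import *
go([.446,.345,.12],6.7)"
```

```text
time: 22.92
tool_pos: [0.416, 0.0366, 0.0704]
tool_rot: [-0.0, 0.665, 0.747, -0.002]
contact_force: [-14.0, -8.4, 28.9]
gripper_width: 0.002
t 22.9 [0.416  0.0366 0.0704] head 6.7 F [-14.   -8.4  28.9] w 0.002 j [-0.09 -0.31  2.22 -0.    1.23 -0.21]
time: 23.75
tool_pos: [0.446, 0.2446, 0.1358]
tool_rot: [-0.002, 0.664, 0.748, -0.0]
contact_force: [-0.1, 0.1, 0.2]
gripper_width: 0.998
t 23.8 [0.446  0.2446 0.1358] head 6.8 F [-0.1  0.1  0.2] w 0.998 j [ 0.35 -0.15  1.97  0.    1.32  0.23]
scene
(array([-0.602,  0.845,  0.044]), np.float64(0.056), array([-0.601,  0.851,  0.045]), array([-0.602,  0.848,  0.05 ]), np.int32(53))
(array([0.43 , 0.338, 0.047]), np.float64(0.061), array([0.431, 0.34 , 0.051]), array([0.436, 0.337, 0.056]), np.int32(35))
(array([ 0.414, -0.011,  0.061]), np.float64(0.074), array([ 0.414, -0.003,  0.061]), array([ 0.414, -0.009,  0.068]), np.int32(238))
top
(array([ 0.424, -0.043,  0.065]), np.float64(0.077), array([ 0.425, -0.042,  0.065]), array([ 0.424, -0.039,  0.071]), np.int32(85))
(array([0.442, 0.346, 0.045]), np.float64(0.061), array([0.446, 0.346, 0.047]), array([0.448, 0.346, 0.055]), np.int32(169))
d [0.1013 0.0117 0.0161] t 23.9 w [-0.14 -0.15 -0.06]
```

```bash
python3 -m pendant '[{"wx":0,"wy":0,"wz":0,"dx":0.035,"dy":0.004,"dz":0,"hand":1},{"wx":0,"wy":0,"wz":0,"dx":0.07,"dy":0.008,"dz":0,"hand":1},{"wx":0,"wy":0,"wz":0,"dx":0.1,"dy":0.011,"dz":0,"hand":1},{"wx":0,"wy":0,"wz":0,"dx":0.1,"dy":0.011,"dz":0.03,"hand":1},{"wx":0,"wy":0,"wz":0,"dx":0.1,"dy":0.011,"dz":0.06,"hand":1},{"wx":0,"wy":0,"wz":0,"dx":0.1,"dy":0.011,"dz":0.09,"hand":1},{"wx":0,"wy":0,"wz":0,"dx":0.1,"dy":0.011,"dz":0.11,"hand":1},{"wx":0,"wy":0,"wz":0,"dx":0.1,"dy":0.011,"dz":0.13,"hand":1},{"wx":0,"wy":0,"wz":0,"dx":0.1,"dy":0.011,"dz":0.13,"hand":1},{"wx":0,"wy":0,"wz":0,"dx":0.1,"dy":0.011,"dz":0.13,"hand":1},{"wx":0,"wy":0,"wz":0,"dx":0.1,"dy":0.011,"dz":0.13,"hand":1}]';python3 m2.py;python3 -c "
from h import *
go([.446,.3445,.006],6.7)"
```

```text
time: 24.77
tool_pos: [0.4469, 0.3443, 0.0082]
tool_rot: [-0.001, 0.665, 0.746, 0.002]
contact_force: [-0.1, 0.5, 0.4]
gripper_width: 0.995
t 24.8 [0.4469 0.3443 0.0082] head 6.6 F [-0.1  0.5  0.4] w 0.995 j [0.52 0.15 1.91 0.   1.08 0.41]
scene
(array([-0.602,  0.844,  0.044]), np.float64(0.059), array([-0.602,  0.843,  0.045]), array([-0.599,  0.842,  0.053]), np.int32(56))
(array([ 0.414, -0.011,  0.061]), np.float64(0.076), array([ 0.414, -0.003,  0.062]), array([ 0.413, -0.008,  0.07 ]), np.int32(241))
top
(array([ 0.42 , -0.035,  0.061]), np.float64(0.075), array([ 0.421, -0.036,  0.06 ]), array([ 0.423, -0.037,  0.069]), np.int32(164))
(array([0.44 , 0.363, 0.043]), np.float64(0.055), array([0.442, 0.362, 0.044]), array([0.441, 0.361, 0.049]), np.int32(47))
d [-0.0004 -0.0015  0.003 ] t 24.9 w [ 0.14 -0.28 -0.1 ]
```

```bash
python3 -m pendant '[{"wx":0,"wy":-0.2,"wz":0,"dx":0,"dy":-0.001,"dz":0.002,"hand":1},{"wx":0,"wy":-0.2,"wz":0,"dx":0,"dy":-0.001,"dz":0.002,"hand":-1},{"wx":0,"wy":-0.2,"wz":0,"dx":0,"dy":-0.001,"dz":0.002,"hand":-1},{"wx":0,"wy":-0.2,"wz":0,"dx":0,"dy":-0.001,"dz":0.002,"hand":-1},{"wx":0,"wy":-0.2,"wz":0,"dx":0,"dy":-0.001,"dz":0.002,"hand":-1},{"wx":0,"wy":-0.2,"wz":0,"dx":0,"dy":-0.001,"dz":0.002,"hand":-1},{"wx":0,"wy":-0.2,"wz":0,"dx":0,"dy":-0.001,"dz":0.002,"hand":-1}]';python3 -c "
from h import *
st();go([.4059,.1204,.068],6.7)"
```

```text
time: 25.45
tool_pos: [0.4459, 0.3452, 0.0064]
tool_rot: [0.0, 0.665, 0.747, 0.001]
contact_force: [-0.7, -0.5, 6.6]
gripper_width: 0.724
t 25.4 [0.4459 0.3452 0.0064] head 6.7 F [-0.7 -0.5  6.6] w 0.724 j [0.53 0.16 1.91 0.   1.08 0.41]
d [-0.2186 -0.0657 -0.0619] t 25.4 w [ 0.09 -0.05 -0.05]
```

```bash
python3 -m pendant '[{"wx":0,"wy":0,"wz":0,"dx":0,"dy":0,"dz":-0.02,"hand":-1},{"wx":0,"wy":0,"wz":0,"dx":0,"dy":0,"dz":-0.055,"hand":-1},{"wx":0,"wy":0,"wz":0,"dx":0,"dy":0,"dz":-0.09,"hand":-1},{"wx":0,"wy":0,"wz":0,"dx":0,"dy":0,"dz":-0.125,"hand":-1},{"wx":0,"wy":0,"wz":0,"dx":-0.03,"dy":-0.02,"dz":-0.14,"hand":-1},{"wx":0,"wy":0,"wz":0,"dx":-0.06,"dy":-0.04,"dz":-0.14,"hand":-1},{"wx":0,"wy":0,"wz":0,"dx":-0.09,"dy":-0.06,"dz":-0.14,"hand":-1},{"wx":0,"wy":0,"wz":0,"dx":-0.125,"dy":-0.0655,"dz":-0.14,"hand":-1},{"wx":0,"wy":0,"wz":0,"dx":-0.16,"dy":-0.0655,"dz":-0.14,"hand":-1},{"wx":0,"wy":0,"wz":0,"dx":-0.195,"dy":-0.0655,"dz":-0.14,"hand":-1},{"wx":0,"wy":0,"wz":0,"dx":-0.2185,"dy":-0.0655,"dz":-0.13,"hand":-1},{"wx":0,"wy":0,"wz":0,"dx":-0.2185,"dy":-0.0655,"dz":-0.1,"hand":-1},{"wx":0,"wy":0,"wz":0,"dx":-0.2185,"dy":-0.0655,"dz":-0.065,"hand":-1},{"wx":0,"wy":0,"wz":0,"dx":-0.2185,"dy":-0.0655,"dz":-0.062,"hand":-1},{"wx":0,"wy":0,"wz":0,"dx":-0.2185,"dy":-0.0655,"dz":-0.062,"hand":-1},{"wx":0,"wy":0,"wz":0,"dx":-0.2185,"dy":-0.0655,"dz":-0.062,"hand":-1}]';python3 m2.py; python3 -c "
from h import *
st();go([.4059,.1204,.035],6.7)"
```

```text
time: 26.78
tool_pos: [0.4053, 0.1202, 0.0676]
tool_rot: [-0.0, 0.665, 0.747, -0.0]
contact_force: [0.5, -0.1, -1.3]
gripper_width: 0.724
t 26.8 [0.4053 0.1202 0.0676] head 6.7 F [ 0.5 -0.1 -1.3] w 0.724 j [ 0.11 -0.29  2.22  0.    1.22 -0.  ]
scene
(array([-0.603,  0.846,  0.043]), np.float64(0.058), array([-0.603,  0.848,  0.047]), array([-0.602,  0.848,  0.052]), np.int32(54))
(array([ 0.414, -0.009,  0.061]), np.float64(0.076), array([0.413, 0.017, 0.056]), array([ 0.413, -0.006,  0.07 ]), np.int32(243))
top
(array([ 0.427, -0.053,  0.063]), np.float64(0.075), array([ 0.426, -0.053,  0.062]), array([ 0.427, -0.047,  0.069]), np.int32(31))
t 26.9 [0.4067 0.1204 0.0691] head 6.7 F [ 0.1 -0.5 -1.7] w 0.72 j [ 0.11 -0.3   2.21  0.    1.22 -0.  ]
d [ 0.     -0.0009  0.0341] t 26.9 w [ 0.16 -0.   -0.02]
```

```bash
python3 -m pendant '[{"wx":0.1,"wy":0,"wz":0,"dx":0,"dy":-0.001,"dz":0.015,"hand":-1},{"wx":0.1,"wy":0,"wz":0,"dx":0,"dy":-0.001,"dz":0.028,"hand":-1},{"wx":0.1,"wy":0,"wz":0,"dx":0,"dy":-0.001,"dz":0.034,"hand":-1},{"wx":0.1,"wy":0,"wz":0,"dx":0,"dy":-0.001,"dz":0.038,"hand":-1},{"wx":0.1,"wy":0,"wz":0,"dx":0,"dy":-0.001,"dz":0.038,"hand":-1},{"wx":0.1,"wy":0,"wz":0,"dx":0,"dy":-0.001,"dz":0.038,"hand":-1}]';python3 m2.py
```

```text
time: 27.38
tool_pos: [0.4041, 0.1214, 0.0291]
tool_rot: [-0.002, 0.665, 0.747, 0.001]
contact_force: [0.5, 6.4, -5.5]
gripper_width: 0.722
t 27.4 [0.4041 0.1214 0.0291] head 6.6 F [ 0.5  6.4 -5.5] w 0.722 j [ 0.11 -0.23  2.24  0.    1.14 -0.  ]
scene
(array([-0.601,  0.845,  0.044]), np.float64(0.059), array([-0.601,  0.847,  0.047]), array([-0.601,  0.846,  0.053]), np.int32(52))
(array([0.39 , 0.111, 0.066]), np.float64(0.079), array([0.398, 0.111, 0.069]), array([0.392, 0.115, 0.073]), np.int32(67))
(array([ 0.413, -0.006,  0.06 ]), np.float64(0.074), array([0.412, 0.014, 0.056]), array([ 0.413, -0.007,  0.068]), np.int32(250))
top
(array([ 0.423, -0.048,  0.065]), np.float64(0.079), array([ 0.425, -0.046,  0.067]), array([ 0.422, -0.042,  0.072]), np.int32(60))
(array([0.4  , 0.139, 0.066]), np.float64(0.08), array([0.403, 0.139, 0.066]), array([0.397, 0.136, 0.073]), np.int32(72))
```

```bash
python3 -m pendant '[{"wx":0,"wy":0,"wz":0,"dx":0.0015,"dy":0.0005,"dz":0.002,"hand":-1},{"wx":0,"wy":0,"wz":0,"dx":0.0015,"dy":0.0005,"dz":0.004,"hand":-1},{"wx":0,"wy":0,"wz":0,"dx":0.0015,"dy":0.0005,"dz":0.004,"hand":-1},{"wx":0,"wy":0,"wz":0,"dx":0.0015,"dy":0.0005,"dz":0.004,"hand":1},{"wx":0,"wy":0,"wz":0,"dx":0.0015,"dy":0.0005,"dz":0.004,"hand":1},{"wx":0,"wy":0,"wz":0,"dx":0.0015,"dy":0.0005,"dz":0.004,"hand":1},{"wx":0,"wy":0,"wz":0,"dx":0.0015,"dy":0.0005,"dz":0.004,"hand":1},{"wx":0,"wy":0,"wz":0,"dx":0,"dy":0.001,"dz":-0.03,"hand":1},{"wx":0,"wy":0,"wz":0,"dx":0,"dy":0.001,"dz":-0.06,"hand":1},{"wx":0,"wy":0,"wz":0,"dx":0,"dy":0.001,"dz":-0.076,"hand":-1},{"wx":0,"wy":0,"wz":0,"dx":0,"dy":0.001,"dz":-0.076,"hand":-1},{"wx":0,"wy":0,"wz":0,"dx":0,"dy":0.001,"dz":-0.076,"hand":-1},{"wx":0,"wy":0,"wz":0,"dx":0,"dy":0.001,"dz":-0.076,"hand":-1},{"wx":0,"wy":0,"wz":0,"dx":0,"dy":0.001,"dz":-0.076,"hand":-1},{"wx":0,"wy":0,"wz":0,"dx":0,"dy":0.001,"dz":-0.076,"hand":-1},{"wx":0,"wy":0,"wz":0,"dx":0,"dy":0.001,"dz":-0.076,"hand":-1}]';python3 m2.py; python3 -c "
from h import *
st();go([.4059,.1204,.07],6.7)"
```

```text
time: 28.82
tool_pos: [0.4045, 0.1198, 0.1037]
tool_rot: [-0.002, 0.665, 0.747, -0.002]
contact_force: [-0.7, -0.1, 0.5]
gripper_width: 0.01
t 28.8 [0.4045 0.1198 0.1037] head 6.6 F [-0.7 -0.1  0.5] w 0.01 j [ 0.11 -0.35  2.19 -0.    1.3  -0.  ]
scene
(array([-0.601,  0.844,  0.044]), np.float64(0.056), array([-0.603,  0.842,  0.046]), array([-0.6  ,  0.843,  0.05 ]), np.int32(51))
(array([0.39 , 0.111, 0.064]), np.float64(0.078), array([0.393, 0.113, 0.066]), array([0.393, 0.116, 0.071]), np.int32(59))
(array([ 0.413, -0.007,  0.061]), np.float64(0.075), array([0.413, 0.015, 0.053]), array([ 0.413, -0.012,  0.07 ]), np.int32(250))
top
(array([0.398, 0.127, 0.065]), np.float64(0.078), array([0.404, 0.125, 0.066]), array([0.401, 0.125, 0.073]), np.int32(159))
t 28.9 [0.4048 0.1199 0.1042] head 6.6 F [-0.4 -0.2  0.3] w -0.002 j [ 0.11 -0.35  2.19 -0.    1.3  -0.  ]
d [0.0004 0.0013 0.0342] t 28.9 w [-0.23  0.   -0.06]
```

```bash
python3 -m pendant '[{"wx":0,"wy":0,"wz":0,"dx":0,"dy":0,"dz":0.022,"hand":-1},{"wx":0,"wy":0,"wz":0,"dx":0,"dy":0,"dz":0.032,"hand":-1},{"wx":0,"wy":0,"wz":0,"dx":0,"dy":0,"dz":0.037,"hand":-1},{"wx":0,"wy":0,"wz":0,"dx":0,"dy":0,"dz":0.0395,"hand":-1},{"wx":0,"wy":0,"wz":0,"dx":0,"dy":0,"dz":0.0395,"hand":-1},{"wx":0,"wy":0,"wz":0,"dx":0,"dy":0,"dz":0.0395,"hand":-1}]';python3 -c "
from h import *
st()";python3 -m pendant '[{"wx":0,"wy":0,"wz":0,"dx":0,"dy":0,"dz":-0.03,"hand":-1},{"wx":0,"wy":0,"wz":0,"dx":0,"dy":0,"dz":-0.065,"hand":1},{"wx":0,"wy":0,"wz":0,"dx":0,"dy":0,"dz":-0.1,"hand":1},{"wx":0,"wy":0,"wz":0,"dx":0,"dy":-0.03,"dz":-0.125,"hand":1},{"wx":0,"wy":0,"wz":0,"dx":0,"dy":-0.04,"dz":-0.125,"hand":1},{"wx":0,"wy":0,"wz":0,"dx":0,"dy":-0.04,"dz":-0.125,"hand":1}]';python3 meas.py; python3 -c "
from h import *
a=cv2.imread('pics/top_m.png')[180:300,130:290];b=cv2.imread('pics/scene_m.png')[150:270,200:360]
cv2.imwrite('pics/v7.png',np.hstack([cv2.resize(a,(400,300)),cv2.resize(b,(400,300))]))
h=c2w([-.005,-.213,0]);print(h,c2w([.035,-.213,0]))"
```

```text
time: 29.42
tool_pos: [0.4056, 0.1212, 0.0704]
tool_rot: [-0.003, 0.665, 0.747, -0.001]
contact_force: [-17.1, 1.4, 33.6]
gripper_width: -0.0
t 29.4 [0.4056 0.1212 0.0704] head 6.7 F [-17.1   1.4  33.6] w -0.0 j [ 0.11 -0.29  2.21  0.    1.23 -0.  ]
time: 29.92
tool_pos: [0.3656, 0.1154, 0.1923]
tool_rot: [0.0, 0.665, 0.747, 0.0]
contact_force: [-0.4, -0.5, -0.8]
gripper_width: 0.705
t 29.9 [0.3656 0.1154 0.1923] head 6.7 F [-0.4 -0.5 -0.8] w 0.705 j [ 0.11 -0.57  2.19 -0.    1.52 -0.01]
scene
[-0.602  0.844  0.044] 0.06 [-0.602  0.847  0.05 ] [-0.602  0.846  0.054] 55
[0.388 0.114 0.06 ] 0.073 [0.387 0.115 0.059] [0.393 0.118 0.067] 54
[ 0.414 -0.006  0.06 ] 0.075 [0.414 0.015 0.058] [ 0.412 -0.011  0.07 ] 250
bar 253 [0.4926 0.0405 0.084 ] [491.7  52.7] [ 26.5 304.5] 7.17
wood 260 [0.4812 0.0857 0.0166] [ 0.451 -0.026  0.008] [0.511 0.192 0.022]
wood 84 [0.3623 0.0034 0.0168] [ 0.338 -0.118  0.009] [0.392 0.183 0.022]
wood 29 [ 0.5033 -0.0988  0.016 ] [ 0.488 -0.105  0.009] [ 0.52  -0.093  0.022]
top
[0.4   0.126 0.061] 0.075 [0.404 0.125 0.062] [0.403 0.125 0.069] 178
bar 135 [0.4857 0.1595 0.0846] [487.4 156.5] [29.9 94.8] 8.25
wood 106 [0.4931 0.1359 0.0162] [0.477 0.084 0.008] [0.509 0.179 0.022]
wood 37 [0.3566 0.0927 0.0156] [0.349 0.045 0.008] [0.363 0.14  0.022]
[ 0.43538501 -0.1731287   0.        ] [ 0.47511184 -0.16846187  0.        ]
```

View pics/v7.png

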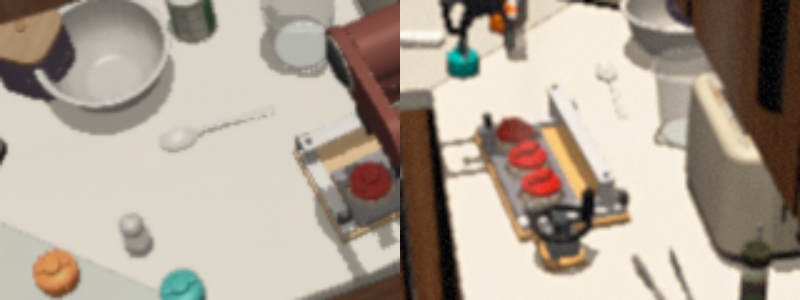

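All three timers are home: the knob tops stopped the tool at 70.3, 70.4 and 70.4 mm, each under about 30 N. The scene crop shows the three in a row, the bar at the rear and the crank at (588,205). Going back to the crank.

```bash
python3 -c "
from h import *
go([.4755,-.1685,.16],6.7)"
```

```text
d [-0.2946  0.0765  0.0295] t 30.0 w [-0.18  0.   -0.06]
```

```bash
python3 -m pendant '[{"wx":0,"wy":0,"wz":0,"dx":-0.035,"dy":0.01,"dz":0,"hand":1},{"wx":0,"wy":0,"wz":0,"dx":-0.07,"dy":0.02,"dz":0,"hand":1},{"wx":0,"wy":0,"wz":0,"dx":-0.105,"dy":0.03,"dz":0,"hand":1},{"wx":0,"wy":0,"wz":0,"dx":-0.14,"dy":0.04,"dz":0,"hand":1},{"wx":0,"wy":0,"wz":0,"dx":-0.175,"dy":0.05,"dz":0,"hand":1},{"wx":0,"wy":0,"wz":0,"dx":-0.21,"dy":0.06,"dz":0,"hand":1},{"wx":0,"wy":0,"wz":0,"dx":-0.245,"dy":0.07,"dz":0,"hand":1},{"wx":0,"wy":0,"wz":0,"dx":-0.28,"dy":0.0765,"dz":0.01,"hand":1},{"wx":0,"wy":0,"wz":0,"dx":-0.2945,"dy":0.0765,"dz":0.03,"hand":1},{"wx":0,"wy":0,"wz":0,"dx":-0.2945,"dy":0.0765,"dz":0.03,"hand":1},{"wx":0,"wy":0,"wz":0,"dx":-0.2945,"dy":0.0765,"dz":0.03,"hand":1},{"wx":0,"wy":0,"wz":0,"dx":-0.2945,"dy":0.0765,"dz":0.03,"hand":1}]';python3 -c "
from h import *
st();im,_=cams.grab_frame('scene');go([.4755,-.1685,.086],6.7)
cv2.imwrite('pics/v8.png',cv2.resize(im[180:270,230:350,::-1],(640,480)))"
```

```text
time: 31.02
tool_pos: [0.4754, -0.1677, 0.1591]
tool_rot: [-0.002, 0.665, 0.747, -0.001]
contact_force: [0.3, 0.1, 0.1]
gripper_width: 1.0
t 31.0 [ 0.4754 -0.1677  0.1591] head 6.6 F [0.3 0.1 0.1] w 1.0 j [-0.49 -0.18  1.96 -0.    1.37 -0.6 ]
d [-0.0009 -0.0001  0.074 ] t 31.1 w [-0.18 -0.05 -0.01]
```

View pics/v8.png

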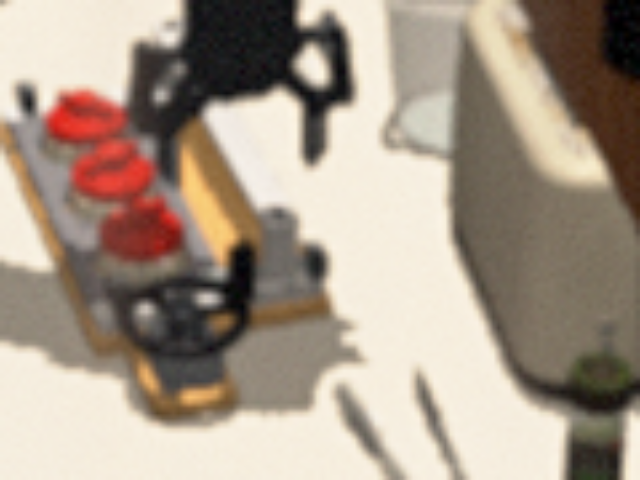

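Three timers are seated in the foam at (85,115), (112,175) and (140,235), and the fingers are lined up above the crank (243,270). Lowering and gripping.

```bash
python3 -m pendant '[{"wx":0,"wy":0,"wz":0,"dx":-0.001,"dy":0,"dz":0.03,"hand":1},{"wx":0,"wy":0,"wz":0,"dx":-0.001,"dy":0,"dz":0.055,"hand":1},{"wx":0,"wy":0,"wz":0,"dx":-0.001,"dy":0,"dz":0.074,"hand":1},{"wx":0,"wy":0,"wz":0,"dx":-0.001,"dy":0,"dz":0.074,"hand":1},{"wx":0,"wy":0,"wz":0,"dx":-0.001,"dy":0,"dz":0.074,"hand":-1},{"wx":0,"wy":0,"wz":0,"dx":-0.001,"dy":0,"dz":0.074,"hand":-1},{"wx":0,"wy":0,"wz":0,"dx":-0.001,"dy":0,"dz":0.074,"hand":-1},{"wx":0,"wy":0,"wz":0,"dx":-0.001,"dy":0,"dz":0.074,"hand":-1},{"wx":0,"wy":0,"wz":0,"dx":-0.001,"dy":0,"dz":0.074,"hand":-1},{"wx":0,"wy":0,"wz":0,"dx":-0.001,"dy":0,"dz":0.074,"hand":-1},{"wx":0,"wy":0,"wz":0,"dx":-0.001,"dy":0,"dz":0.074,"hand":-1},{"wx":0,"wy":0,"wz":0,"dx":-0.001,"dy":0,"dz":0.074,"hand":-1}]';python3 -c "
from h import *
st()
for k in range(1,19):
    a=np.radians(-20*k);print(k,'\"dx\":%.4f,\"dy\":%.4f'%(.04*np.sin(a),.04*(np.cos(a)-1)))
"
```

```text
time: 32.07
tool_pos: [0.4756, -0.1699, 0.0881]
tool_rot: [-0.001, 0.665, 0.747, -0.002]
contact_force: [-5.5, 0.7, 7.7]
gripper_width: 0.227
t 32.1 [ 0.4756 -0.1699  0.0881] head 6.6 F [-5.5  0.7  7.7] w 0.227 j [-0.49 -0.1   2.01 -0.    1.23 -0.6 ]
1 "dx":-0.0137,"dy":-0.0024
2 "dx":-0.0257,"dy":-0.0094
3 "dx":-0.0346,"dy":-0.0200
4 "dx":-0.0394,"dy":-0.0331
5 "dx":-0.0394,"dy":-0.0469
6 "dx":-0.0346,"dy":-0.0600
7 "dx":-0.0257,"dy":-0.0706
8 "dx":-0.0137,"dy":-0.0776
9 "dx":-0.0000,"dy":-0.0800
10 "dx":0.0137,"dy":-0.0776
11 "dx":0.0257,"dy":-0.0706
12 "dx":0.0346,"dy":-0.0600
13 "dx":0.0394,"dy":-0.0469
14 "dx":0.0394,"dy":-0.0331
15 "dx":0.0346,"dy":-0.0200
16 "dx":0.0257,"dy":-0.0094
17 "dx":0.0137,"dy":-0.0024
18 "dx":0.0000,"dy":0.0000
```

```bash
python3 -m pendant '[{"wx":0,"wy":0,"wz":0,"dx":-0.0137,"dy":-0.0034,"dz":-0.001,"hand":-1},{"wx":0,"wy":0,"wz":0,"dx":-0.0257,"dy":-0.0104,"dz":-0.001,"hand":-1},{"wx":0,"wy":0,"wz":0,"dx":-0.0346,"dy":-0.021,"dz":-0.001,"hand":-1},{"wx":0,"wy":0,"wz":0,"dx":-0.0394,"dy":-0.0341,"dz":-0.001,"hand":-1},{"wx":0,"wy":0,"wz":0,"dx":-0.0394,"dy":-0.0341,"dz":-0.001,"hand":-1}]';python3 -c "
from h import *
st()";python3 -m pendant '[{"wx":0,"wy":0,"wz":0,"dx":0,"dy":-0.0138,"dz":0,"hand":-1},{"wx":0,"wy":0,"wz":0,"dx":0.0048,"dy":-0.0269,"dz":0,"hand":-1},{"wx":0,"wy":0,"wz":0,"dx":0.0137,"dy":-0.0375,"dz":0,"hand":-1},{"wx":0,"wy":0,"wz":0,"dx":0.0257,"dy":-0.0445,"dz":0,"hand":-1},{"wx":0,"wy":0,"wz":0,"dx":0.0394,"dy":-0.0469,"dz":0,"hand":-1},{"wx":0,"wy":0,"wz":0,"dx":0.0394,"dy":-0.0469,"dz":0,"hand":-1}]';python3 m2.py
```

```text
time: 32.48
tool_pos: [0.445, -0.2113, 0.088]
tool_rot: [-0.003, 0.666, 0.746, 0.0]
contact_force: [-3.6, 7.5, 5.5]
gripper_width: 0.234
t 32.5 [ 0.445  -0.2113  0.088 ] head 6.5 F [-3.6  7.5  5.5] w 0.234 j [-0.6  -0.13  2.04  0.    1.24 -0.71]
time: 32.98
tool_pos: [0.3958, -0.1775, 0.0882]
tool_rot: [0.0, 0.665, 0.747, 0.0]
contact_force: [3.5, 1.6, -1.3]
gripper_width: 0.228
t 33.0 [ 0.3958 -0.1775  0.0882] head 6.7 F [ 3.5  1.6 -1.3] w 0.228 j [-0.59 -0.29  2.18  0.    1.26 -0.71]
scene
(array([-0.602,  0.845,  0.044]), np.float64(0.057), array([-0.603,  0.846,  0.045]), array([-0.6  ,  0.848,  0.051]), np.int32(56))
(array([ 0.405, -0.051,  0.061]), np.float64(0.071), array([ 0.405, -0.051,  0.061]), array([ 0.406, -0.05 ,  0.064]), np.int32(29))
top
(array([ 0.419, -0.034,  0.061]), np.float64(0.076), array([ 0.421, -0.036,  0.061]), array([ 0.422, -0.037,  0.07 ]), np.int32(168))
(array([0.41 , 0.046, 0.061]), np.float64(0.077), array([0.412, 0.045, 0.061]), array([0.414, 0.044, 0.07 ]), np.int32(175))
(array([0.4  , 0.126, 0.061]), np.float64(0.075), array([0.401, 0.125, 0.06 ]), array([0.402, 0.127, 0.069]), np.int32(176))
```

```bash
python3 -m pendant '[{"wx":0,"wy":0,"wz":0,"dx":0.0147,"dy":0.0024,"dz":0,"hand":-1},{"wx":0,"wy":0,"wz":0,"dx":0.0267,"dy":0.0094,"dz":0,"hand":-1},{"wx":0,"wy":0,"wz":0,"dx":0.0356,"dy":0.02,"dz":0,"hand":-1},{"wx":0,"wy":0,"wz":0,"dx":0.0404,"dy":0.0331,"dz":0,"hand":-1},{"wx":0,"wy":0,"wz":0,"dx":0.0404,"dy":0.0469,"dz":0,"hand":-1},{"wx":0,"wy":0,"wz":0,"dx":0.0356,"dy":0.06,"dz":0,"hand":-1},{"wx":0,"wy":0,"wz":0,"dx":0.0267,"dy":0.0706,"dz":0,"hand":-1},{"wx":0,"wy":0,"wz":0,"dx":0.0147,"dy":0.0776,"dz":0,"hand":-1},{"wx":0,"wy":0,"wz":0,"dx":0.001,"dy":0.08,"dz":0,"hand":-1},{"wx":0,"wy":0,"wz":0,"dx":-0.0127,"dy":0.0776,"dz":0,"hand":-1},{"wx":0,"wy":0,"wz":0,"dx":-0.0247,"dy":0.0706,"dz":0,"hand":-1},{"wx":0,"wy":0,"wz":0,"dx":-0.0336,"dy":0.06,"dz":0,"hand":-1},{"wx":0,"wy":0,"wz":0,"dx":-0.0384,"dy":0.0469,"dz":0,"hand":-1},{"wx":0,"wy":0,"wz":0,"dx":-0.0384,"dy":0.0331,"dz":0,"hand":-1},{"wx":0,"wy":0,"wz":0,"dx":-0.0336,"dy":0.02,"dz":0,"hand":-1},{"wx":0,"wy":0,"wz":0,"dx":-0.0247,"dy":0.0094,"dz":0,"hand":-1},{"wx":0,"wy":0,"wz":0,"dx":-0.0127,"dy":0.0024,"dz":0,"hand":-1},{"wx":0,"wy":0,"wz":0,"dx":0.001,"dy":0,"dz":0,"hand":-1},{"wx":0,"wy":0,"wz":0,"dx":0.001,"dy":0,"dz":0,"hand":-1}]';cat > m3.py <<'E'
from h import *
st();im,W=cloud('top');P,r=barfit(W,roi=(.3,.62,-.08,.26));print('bar',len(P),P.mean(0).round(4),np.round(r[0],1),np.round(r[1],1),round(r[2],1))
p=P.mean(0)-ORG; q=R.from_euler('z',-YAW,degrees=True).apply(p); print('carrier bar x',q.round(4),'travel',.085-q[0])
E
python3 m3.py
```

```text
time: 34.67
tool_pos: [0.3958, -0.1775, 0.0882]
tool_rot: [0.001, 0.665, 0.747, 0.0]
contact_force: [3.5, 2.1, -1.5]
gripper_width: 0.224
t 34.7 [ 0.3958 -0.1775  0.0882] head 6.6 F [ 3.5  2.1 -1.5] w 0.224 j [-0.59 -0.3   2.18 -0.    1.26 -0.71]
bar 394 [0.4521 0.0616 0.0846] [453.2  58.5] [ 30.2 280.4] 7.4
carrier bar x [0.0389 0.0182 0.0846] travel 0.04606076164830854
```

```bash
python3 -m pendant '[{"wx":0,"wy":0,"wz":0,"dx":0.0137,"dy":0.0024,"dz":0,"hand":-1},{"wx":0,"wy":0,"wz":0,"dx":0.0257,"dy":0.0094,"dz":0,"hand":-1},{"wx":0,"wy":0,"wz":0,"dx":0.0346,"dy":0.02,"dz":0,"hand":-1},{"wx":0,"wy":0,"wz":0,"dx":0.0394,"dy":0.0331,"dz":0,"hand":-1},{"wx":0,"wy":0,"wz":0,"dx":0.0394,"dy":0.0469,"dz":0,"hand":-1},{"wx":0,"wy":0,"wz":0,"dx":0.0346,"dy":0.06,"dz":0,"hand":-1},{"wx":0,"wy":0,"wz":0,"dx":0.0257,"dy":0.0706,"dz":0,"hand":-1},{"wx":0,"wy":0,"wz":0,"dx":0.0137,"dy":0.0776,"dz":0,"hand":-1},{"wx":0,"wy":0,"wz":0,"dx":0,"dy":0.08,"dz":0,"hand":-1},{"wx":0,"wy":0,"wz":0,"dx":-0.0137,"dy":0.0776,"dz":0,"hand":-1},{"wx":0,"wy":0,"wz":0,"dx":-0.0257,"dy":0.0706,"dz":0,"hand":-1},{"wx":0,"wy":0,"wz":0,"dx":-0.0346,"dy":0.06,"dz":0,"hand":-1},{"wx":0,"wy":0,"wz":0,"dx":-0.0394,"dy":0.0469,"dz":0,"hand":-1},{"wx":0,"wy":0,"wz":0,"dx":-0.0394,"dy":0.0331,"dz":0,"hand":-1},{"wx":0,"wy":0,"wz":0,"dx":-0.0346,"dy":0.02,"dz":0,"hand":-1},{"wx":0,"wy":0,"wz":0,"dx":-0.0257,"dy":0.0094,"dz":0,"hand":-1},{"wx":0,"wy":0,"wz":0,"dx":-0.0137,"dy":0.0024,"dz":0,"hand":-1},{"wx":0,"wy":0,"wz":0,"dx":0,"dy":0,"dz":0,"hand":-1},{"wx":0,"wy":0,"wz":0,"dx":0,"dy":0,"dz":0,"hand":-1}]';
python3 m3.py
```

```text
time: 36.3
tool_pos: [0.3958, -0.1777, 0.0882]
tool_rot: [0.001, 0.665, 0.747, -0.0]
contact_force: [5.0, 1.4, -0.5]
gripper_width: 0.222
t 36.3 [ 0.3958 -0.1777  0.0882] head 6.6 F [ 5.   1.4 -0.5] w 0.222 j [-0.59 -0.3   2.18 -0.    1.26 -0.71]
bar 391 [0.4219 0.0582 0.0846] [422.9  57.4] [ 29.4 276.2] 7.1
carrier bar x [0.0086 0.0184 0.0846] travel 0.07640896592539632
```

```bash
python3 -m pendant '[{"wx":0,"wy":0,"wz":0,"dx":0.0137,"dy":0.0024,"dz":0,"hand":-1},{"wx":0,"wy":0,"wz":0,"dx":0.0257,"dy":0.0094,"dz":0,"hand":-1},{"wx":0,"wy":0,"wz":0,"dx":0.0346,"dy":0.02,"dz":0,"hand":-1},{"wx":0,"wy":0,"wz":0,"dx":0.0394,"dy":0.0331,"dz":0,"hand":-1},{"wx":0,"wy":0,"wz":0,"dx":0.0394,"dy":0.0469,"dz":0,"hand":-1},{"wx":0,"wy":0,"wz":0,"dx":0.0394,"dy":0.0469,"dz":0,"hand":-1}]';python3 -m pendant '[{"wx":0,"wy":0,"wz":0,"dx":-0.0014,"dy":0.0057,"dz":0,"hand":-1},{"wx":0,"wy":0,"wz":0,"dx":-0.003,"dy":0.009,"dz":0,"hand":-1},{"wx":0,"wy":0,"wz":0,"dx":-0.003,"dy":0.009,"dz":0,"hand":-1}]';python3 m3.py;python3 -m pendant '[{"wx":0,"wy":0,"wz":0,"dx":-0.001,"dy":0.003,"dz":0,"hand":-1},{"wx":0,"wy":0,"wz":0,"dx":-0.001,"dy":0.003,"dz":0,"hand":-1}]';python3 m3.py
```

```text
time: 36.85
tool_pos: [0.4388, -0.1325, 0.0881]
tool_rot: [-0.001, 0.665, 0.747, 0.0]
contact_force: [2.5, 7.2, 5.8]
gripper_width: 0.229
time: 37.1
tool_pos: [0.4439, -0.1333, 0.0879]
tool_rot: [-0.007, 0.665, 0.747, -0.002]
contact_force: [-12.6, 13.4, 17.2]
gripper_width: 0.225
t 37.1 [ 0.4439 -0.1333  0.0879] head 6.6 F [-12.6  13.4  17.2] w 0.225 j [-0.45 -0.2   2.1   0.    1.25 -0.57]
bar 401 [0.4124 0.058  0.0849] [413.1  57.4] [ 30.4 275.2] 7.0
carrier bar x [-0.0009  0.0193  0.0849] travel 0.08587720960706999
time: 37.32
tool_pos: [0.4442, -0.1333, 0.0877]
tool_rot: [-0.011, 0.665, 0.747, -0.004]
contact_force: [-23.1, 15.2, 25.9]
gripper_width: 0.227
t 37.3 [ 0.4442 -0.1333  0.0877] head 6.7 F [-23.1  15.2  25.9] w 0.227 j [-0.45 -0.19  2.09 -0.    1.26 -0.57]
bar 415 [0.4127 0.0583 0.0846] [413.  56.] [ 30.9 275.9] 6.8
carrier bar x [-0.0006  0.0195  0.0846] travel 0.08557683921051953
```

```bash
python3 -m pendant '[{"wx":0,"wy":0,"wz":0,"dx":0.004,"dy":-0.005,"dz":-0.002,"hand":-1},{"wx":0,"wy":0,"wz":0,"dx":0.004,"dy":-0.005,"dz":-0.002,"hand":-1}]';python3 m3.py
```

```text
time: 37.53
tool_pos: [0.4423, -0.1328, 0.0882]
tool_rot: [-0.002, 0.665, 0.747, -0.002]
contact_force: [-1.2, 0.1, -4.2]
gripper_width: 0.229
t 37.5 [ 0.4423 -0.1328  0.0882] head 6.6 F [-1.2  0.1 -4.2] w 0.229 j [-0.45 -0.21  2.11 -0.    1.25 -0.57]
bar 401 [0.4127 0.0594 0.0846] [412.9  57.5] [ 30.6 275.4] 6.9
carrier bar x [-0.0004  0.0206  0.0846] travel 0.08544260258265074
```

```bash
python3 -m pendant '[{"wx":0,"wy":0,"wz":0,"dx":0,"dy":0.004,"dz":0,"hand":-1},{"wx":0,"wy":0,"wz":0,"dx":0,"dy":0.004,"dz":0,"hand":-1}]'; python3 -m pendant '[{"wx":0,"wy":0,"wz":0,"dx":0,"dy":0,"dz":0,"hand":1},{"wx":0,"wy":0,"wz":0,"dx":0,"dy":0,"dz":0,"hand":1},{"wx":0,"wy":0,"wz":0,"dx":0,"dy":0,"dz":0,"hand":1},{"wx":0,"wy":0,"wz":0,"dx":0,"dy":0,"dz":0,"hand":1},{"wx":0,"wy":0,"wz":0,"dx":0,"dy":0,"dz":0,"hand":1},{"wx":0,"wy":0,"wz":0,"dx":0,"dy":0,"dz":0,"hand":1},{"wx":0,"wy":0,"wz":0,"dx":0,"dy":0,"dz":-0.03,"hand":1},{"wx":0,"wy":0,"wz":0,"dx":0,"dy":0,"dz":-0.065,"hand":1},{"wx":0,"wy":0,"wz":0,"dx":0,"dy":0,"dz":-0.1,"hand":1},{"wx":0,"wy":0,"wz":0,"dx":-0.04,"dy":0,"dz":-0.12,"hand":1},{"wx":0,"wy":0,"wz":0,"dx":-0.08,"dy":0,"dz":-0.12,"hand":1},{"wx":0,"wy":0,"wz":0,"dx":-0.12,"dy":-0.01,"dz":-0.12,"hand":1},{"wx":0,"wy":0,"wz":0,"dx":-0.16,"dy":-0.02,"dz":-0.12,"hand":1},{"wx":0,"wy":0,"wz":0,"dx":-0.2,"dy":-0.03,"dz":-0.12,"hand":1},{"wx":0,"wy":0,"wz":0,"dx":-0.2,"dy":-0.03,"dz":-0.12,"hand":1},{"wx":0,"wy":0,"wz":0,"dx":-0.2,"dy":-0.03,"dz":-0.12,"hand":1}]';python3 m3.py; python3 meas.py|grep -v wood; python3 -c "
from h import *
a=cv2.imread('pics/top_m.png')[160:310,130:330];b=cv2.imread('pics/scene_m.png')[150:270,200:360]
im,W=cloud('scene')
x,y,z=W[...,0],W[...,1],W[...,2]
m=(z>.095)&(z<.12)&(abs(x-.43)<.07)&(abs(y+.16)<.07)&(im.max(2)<90);print('crank',W[m].mean(0),m.sum(),'expected',c2w([-.005+.04*np.cos(np.radians(71.6)),-.213+.04*np.sin(np.radians(71.6)),.11]))
cv2.imwrite('pics/v9.png',np.hstack([cv2.resize(a,(400,300)),cv2.resize(b,(400,300))]))"
```

```text
time: 37.75
tool_pos: [0.444, -0.1329, 0.088]
tool_rot: [-0.005, 0.665, 0.747, -0.006]
contact_force: [-15.9, -2.8, 5.0]
gripper_width: 0.228
time: 39.08
tool_pos: [0.4412, -0.3358, 0.2094]
tool_rot: [-0.001, 0.666, 0.746, -0.001]
contact_force: [0.6, 0.7, 0.2]
gripper_width: 1.0
t 39.1 [ 0.4412 -0.3358  0.2094] head 6.4 F [0.6 0.7 0.2] w 1.0 j [-0.78 -0.1   1.8  -0.    1.44 -0.9 ]
bar 80 [0.4003 0.1701 0.0846] [400.8 168.1] [25.5 51.6] 5.7
carrier bar x [0.0002 0.1319 0.0846] travel 0.08484092128262397
t 39.1 [ 0.4415 -0.3344  0.2093] head 6.6 F [0.9 1.1 0.3] w 0.999 j [-0.78 -0.1   1.8  -0.    1.44 -0.9 ]
scene
[-0.6    0.842  0.045] 0.06 [-0.601  0.846  0.047] [-0.601  0.843  0.055] 52
[0.383 0.115 0.056] 0.066 [0.383 0.119 0.056] [0.383 0.117 0.059] 37
[0.391 0.036 0.059] 0.067 [0.39  0.051 0.058] [0.39  0.034 0.061] 33
[ 0.402 -0.047  0.059] 0.07 [ 0.401 -0.041  0.059] [ 0.403 -0.046  0.063] 44
bar 116 [0.3968 0.1138 0.0837] [398.9 106.4] [ 27.6 188.8] 7.92
top
bar 75 [0.4001 0.1699 0.0845] [400.3 166.4] [29.6 53.1] 6.55
crank [ 0.43623457 -0.1343816   0.10570596] 32 expected [ 0.44349651 -0.13395979  0.11      ]
```

View pics/v9.png

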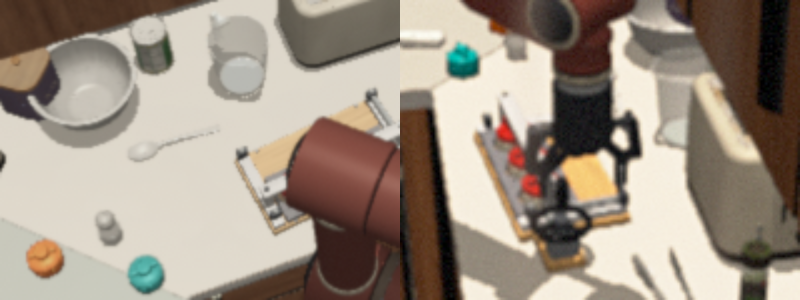

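The bar is fully forward over the three timers, the crank is at its end angle, the arm is clear, and the look-alikes, shaker and jug are where they were. Handing in.

```bash
python3 -c "
from plant import job
print(job.job_done())"
```

```text
the job is handed in; nothing more can be done
None
```

I put all three red timers away in the carrier and handed the job in at about 39 s of robot time; no verdict was reported.

- **Bar back:** I wound the handwheel back until the bar stopped. The crank would not move further under about 19 N.
- **Timers:** I set each of the three in its own cutout and pushed it home. The knob tops stopped the tool at 70.3, 70.4 and 70.4 mm under 29–34 N, against 70 mm when fully home.
- **Bar forward:** I wound the bar over the timers until it hit the front stop. The crank stalled at about 71°, where 71.6° was expected. After I let go, the top camera put the bar's travel at 84.8 mm of 85.
- **Other things:** I did not touch the orange and turquoise look-alikes or the bystanders. In the last picture the ones in view stood in place; the jar and garlic I did not check again.

**Problems along the way:**
- The first grip on the right timer closed on its tapering dial at 56 mm. I reopened, went lower and gripped it again.
- The middle timer first sat about 10 mm proud, until I re-centred it.
- The scene camera read about 6 mm low in x compared with the top camera and the arm, so I used the top camera and contact instead.
- In the final top view the arm hid most of the bar, so the 84.8 mm reading rests on its left end. An earlier view of nearly the whole bar, while the crank was still gripped, gave 85.4–85.9 mm.

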